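# Load a rootstock and run the carriage home

## Task

Take the rootstock with the yellow band out of the carton and set it down upright in the round blue nest of the carriage, without dropping it. Once you have let go of it, run the carriage along its rail into the grafting machine until the yellow pawl has dropped and latched it against the sprung buffer, pushing in line with the rail and never forcing it; leave the plant standing upright in its nest and disturb nothing else.

Things in the scene. Friction and masses are not known exactly. Their poses are not given: they have to be found in the camera images.
- stock_yellow_stem (a point): the rootstock to load, 0.17 to 0.34 kg: rigid black tapered pot (49 mm across the foot, 63 mm across the rim, 105 mm high), bare woody stem 14 mm thick rising from its centre to 170 mm above the foot, yellow band and yellow-dipped tip. The point is on the stem's axis 137 mm above the pot's underside, midway up the bare stem, a good height to grip; z up the stem
- stock_blue_stem (a point): same point of a like rootstock with a blue band; leave it in the carton
- stock_red_stem (a point): same point of a like rootstock with a red band; leave it in the carton
- carton: fixed open cardboard carton, 176 x 176 mm outside, 100 mm high, walls and floor 4 mm, two crossed dividers as high as the walls making four 82 mm cells (one empty); which rootstock stands in which cell varies. Origin: centre of the underside; x and y along its sides. A loose flap hangs outwards on its -x side
- machine: grafting machine, fixed: a straight aluminium rail, 40 mm wide, top 40 mm above the table, along this body's x axis from x = -380 to +240 mm, centre line y = 0, origin on the table. +x leads into the machine. A 70 mm column, 580 mm high, stands at x = 270, y = -120 mm. An end stop with buffer and pawl is clamped on the rail somewhere beyond x = 50 mm
- carriage: loose aluminium carriage on the rail, 0.85 kg. Origin on the rail's top and centre line; x along the rail into the machine. Plate 90 x 154 mm, 8 mm thick, on the rail; under it two guide cheeks 48 mm long straddle the rail with 1.5 mm play a side. They are gummy with latex (friction about 1): pushed over 30 mm off the rail's centre line it cocks and jams; on the line it needs 1 to 3 N
- push_mark (a point): centre of the 30 x 22 mm black patch on the rear face of the carriage's polished push plate (160 mm wide, 42 to 70 mm over the table), 56 mm above the table, on the rail's centre line; push here along the carriage's +x. A round-bar guard hoop, 78 mm wide, rises from the plate to 150 mm above the table: an upright gripper's body strikes the hoop first, so lean it back about 35 degrees
- rail_home (a point): point on the rail's top and centre line, 40 mm straight above the origin of machine. Latched, the carriage's origin rests within -25 to +25 mm of this point along the rail, as the end stop happens to be clamped; it starts 205 to 265 mm before it. Above it hangs an open stem clamp: two fork jaws 56 mm apart, 174 to 196 mm above the table, open ends 23 mm before this point, body reaching 150 mm past it
- nest (a point): centre of the floor of the carriage's blue nest: a collar 59 mm inside, 14 mm high, 4 mm thick. The floor is 48 mm above the table, 8 mm behind the carriage's origin and 43 mm ahead of the push plate's rear face; the pot stands on it inside the collar; z up
- buffer (a joint): travel (m) of the end stop's sprung buffer, 0 out, 0.014 solid. It meets the carriage's tongue 8 mm short of the latched position with 3.5 N, then takes 0.7 N more per mm; at 8 to 10 mm the pawl drops, and on letting go the buffer holds the carriage back against the pawl at about 8 mm. Past 14 mm the stop is hard
- pawl (a joint): angle (rad) of the yellow pawl of the end stop, hinged across the rail: 0 when down, about 0.17 while the carriage's lug is passing under it; it drops back to 0 behind the lug
- tape_roll: loose roll of green tape lying flat, 68 mm across and 24 mm high, origin under its centre; leave alone
- wax_jar_mid (a point): loose amber jar of grafting wax, 64 mm across and 80 mm high, white lid; point at its centre; leave alone

How it is judged:
On the way:
1. the yellow-banded rootstock stands upright in the nest, let go of, with the carriage still outside the latch (horizontal distance between stock_yellow_stem and nest below 0.014 m and z of stock_yellow_stem in the frame of nest between 0.13 and 0.143 m and angle between stock_yellow_stem's own z axis and vertical below 0.1 rad and contact force between the fingers and stock_yellow below 0.1 N and value of joint buffer below 0.003 m), for 0.3 s.
At the end, for the whole second after the job is handed in: The carriage is latched and at rest: buffer held in by more than 5 mm and the pawl down (under 0.08 rad); the yellow-banded rootstock stands in the nest, upright within 0.10 rad, its stem within 14 mm of the nest's centre and its foot on the nest's floor (horizontal distance between stock_yellow_stem and nest below 0.014 m and z of stock_yellow_stem in the frame of nest between 0.13 and 0.143 m and angle between stock_yellow_stem's own z axis and vertical below 0.1 rad and value of joint buffer above 0.005 m and value of joint pawl below 0.08 rad and linear speed of carriage below 0.01 m/s); the robot touches nothing.
It fails at once if the carriage is pushed with more than 45 N (contact force between any of the fingers, the arm and carriage above 45 N).
It fails at once if the rootstock is tipped over (angle between stock_yellow_stem's own z axis and vertical above 0.5 rad).
It fails at once if the rootstock is let fall onto the carriage from more than 3 cm (contact force between the fingers and stock_yellow below 0.05 N and horizontal distance between stock_yellow_stem and nest below 0.04 m and z of stock_yellow_stem in the frame of nest above 0.167 m).
It fails at once if a bystander is disturbed: another rootstock moved by more than 4 cm, the tape roll or the wax jar by more than 3 cm (distance of any of stock_blue_stem, stock_red_stem from where it was at the start of the episode above 0.04 m or distance of any of tape_roll, wax_jar_mid from where it was at the start of the episode above 0.03 m).
It also fails if it takes over 72 s, if anything falls off the work surface, if the arm or the gripper's body presses on something with over 40 N, if the wrist force passes 120 N, or if a joint passes its speed limit or range.

## Robot

A 7-joint arm with a two-finger parallel gripper is mounted at the origin on the work surface. World frame = base frame: x ahead of the robot, y to its left, z up, the work surface at z = 0. Lengths are in m, angles in rad, forces in N, time in s.
With the tool pointing down it reaches from about 0.4 to 0.85 m from the base axis. Payload 4.5 kg.
Tool frame: the origin (TCP) lies at the very end of the fingers, on their centre line; the grasp point (between the pads) lies 19 mm behind it; z points along the fingers, x is the direction in which the jaws open and shut, and the axes are right-handed (so a half turn about z gives the same grasp; the last joint's range is limited). The gripper opens to 88 mm and grips with 3 to 60 N. Pads are 18 mm wide; open, the fingers measure 123 mm over their backs; the gripper's body (75 mm by 187 mm) begins 45 mm behind the grasp point.
Start: joints at [1.274, 0.689, -0.195, 1.565, 0.157, 0.902, -0.215], TCP at [0.203, -0.591, 0.239] pointing down, gripper open.
Joint ranges: [-3.01, 3.01], [-0.46, 2.08], [-1.47, 1.51], [0.13, 2.56], [-1, 4.14], [0.04, 2.09], [-2.66, 2.66]. Speed limits (rad/s): [2.57, 2.57, 3.14, 3.14, 3.14, 3.14, 3.14].

## Interface

Orientations are given as a unit quaternion [x, y, z, w].
In Python, from plant import * gives the robot as it stands.
- The arm moves only by the tool apply_moves, never from a script. Its argument "series" is a list of rows, each an object of numbers: "x", "y", "z": the shift along the tool's x, y, z in units of 80 cm (1.0 is 80 cm); "wx", "wy", "wz": the turn, a rotation vector about the tool's x, y, z in units of pi rad (1.0 is pi rad); "fingers": the opening, from -1 (shut) to 1 (fully open), so that 0 is half open. In form: [{"x": .., "y": .., "z": .., "wx": .., "wy": .., "wz": .., "fingers": ..}, ...]. A call has 1 to 8 rows; each row shifts and turns the pose as measured when the row begins, along the tool's axes as they then stand; what a row does not reach is not made up. A row lasts 1/8 s, in which the tool goes at most 62.5 mm and 10.7 degrees, less where a joint would pass 70% of its speed; a pose out of reach is approached as far as the arm can. A call with a number of a shift or a turn outside -1 to 1 is refused whole. A call with a gripper value outside its range is refused whole. The fingers move at their own pace and stop on an object; "force" is the grip in N (left out, the last holds). Time passes only in rows, so rows that do not move let the fingers close. It gives the time, the measured TCP pose, the force and the opening at its end, in the units of the state.
- get_state(): the state, without advancing time (a new reading comes with each control period).
- snapshot(name): name is "scene" or "top" or "wrist"; returns (picture, depth): 400x640x3 uint8, red, green, blue; 400x640 float32, m along the optical axis (not along the pixel's ray), 0 where there is no reading.
- camera_model(name): a dict with "camera_matrix" (3x3 intrinsics, pixels), "world_from_camera" (4x4, takes a point from camera to world coordinates). Camera axes: x right, y up, looking along -z (the intrinsics and any distortion apply to the point x, -y, -z); pixel columns grow to the right and rows downward; lengths in m; the calibration is good to about 2 mm. A picture is of the moment at which its call begins: read the wrist's pose just before it. camera_model takes no time and is no camera call; for the wrist camera it gives the pose at the moment of the call.
- finish_job(): hands the job in, once; it reports no verdict.
The state is a dict: "clock": time; "q": joint angles; "qd": joint speeds; "joint_torque": joint torques, N m; "tool_pos": TCP position; "eef_rot": TCP orientation; "contact_force": force on the tool from outside, world axes, zero at the start; "moment": the same for the moment, N m; "opening": opening from 0.0 (shut) to 1.0 (fully open).
Only numpy, scipy, OpenCV 4.12 (cv2) and the standard library are available. Lean on these libraries where they do the work, as an engineer would, in place of code of your own. Each camera call takes 0.05 s, during which the arm holds its last target. There are 200 camera calls.

## Working session

There is one attempt and no reset: what is moved stays moved. The work goes in short steps, Python scripts to look and compute and a tool call to move; the robot and the scene stay as the last step left them, time stands still between calls to the robot, and variables do not carry over. Pictures are saved under pics/ and viewed, about 8 in all and at most 12, crops included, and the job is handed in when it is done.

Besides the shell and the picture viewer there is one more tool, called after ">>>" as a command line: name --argument value ..., lists and objects as JSON in quotes. apply_moves: Moves the arm, as the interface text tells. Its arguments: {"type":"object","properties":{"series":{"type":"array","items":{"type":"object","properties":{"x":{"type":"number"},"y":{"type":"number"},"z":{"type":"number"},"wx":{"type":"number"},"wy":{"type":"number"},"wz":{"type":"number"},"fingers":{"type":"number"}}}},"force":{"type":"number"}},"required":["series"]}

```bash
mkdir -p pics; ls; cat > h.py <<'E'
from plant import *
import numpy as np, cv2
from scipy.spatial.transform import Rotation as R
def snap(n,f=None):
    T=camera_model(n); im,d=snapshot(n)
    if f: cv2.imwrite('pics/'+f,im[:,:,::-1])
    return im,d,T
def cloud(d,T):
    K=np.array(T['camera_matrix']);W=np.array(T['world_from_camera'])
    v,u=np.mgrid[:400,:640]
    x=(u-K[0,2])/K[0,0]*d; y=(v-K[1,2])/K[1,1]*d
    P=np.stack([x,-y,-d],-1)@W[:3,:3].T+W[:3,3]
    P[d==0]=np.nan
    return P
E
python3 - <<'E'
from h import *
print(get_state())
for n in('scene','top'):
    im,d,T=snap(n,n+'1.png'); print(T); np.savez(n+'1.npz',im=im,P=cloud(d,T))
E
```

```text
pics
{'clock': 0.0, 'q': array([ 1.27378729,  0.68998967, -0.19452009,  1.56637251,  0.15730696,
        0.90252725, -0.21508898]), 'qd': array([-2.22331921e-05, -3.39822356e-04,  1.76552548e-03, -9.82562239e-04,
        3.55504359e-04, -1.68499050e-03,  1.59210250e-03]), 'joint_torque': array([-4.02036840e-04, -5.27558863e+01, -1.26738746e+00, -1.53432173e+01,
       -5.26955375e-02,  6.31632764e-03,  1.68147799e-04]), 'tool_pos': array([ 0.20274257, -0.59050538,  0.23789908]), 'eef_rot': array([ 8.13913145e-01, -5.80985788e-01, -8.14288551e-04, -4.92490797e-04]), 'contact_force': array([-0.15129112,  0.23848813, -1.05781999]), 'moment': array([ 0.01260662, -0.04337653, -0.01104254]), 'opening': 1.0016173633059988}
{'camera_matrix': array([[472.53613974,   0.        , 322.60602738],
       [  0.        , 472.53613974, 200.31069683],
       [  0.        ,   0.        ,   1.        ]]), 'world_from_camera': array([[ 0.17876733, -0.67349926,  0.71724542,  1.41614979],
       [ 0.98388746,  0.1244279 , -0.12838679, -0.12621733],
       [-0.00277693,  0.72864013,  0.68489112,  0.97277267],
       [ 0.        ,  0.        ,  0.        ,  1.        ]])}
{'camera_matrix': array([[373.20223685,   0.        , 320.35962807],
       [  0.        , 373.20223685, 198.81099715],
       [  0.        ,   0.        ,   1.        ]]), 'world_from_camera': array([[ 0.08305234,  0.9762228 , -0.20022824,  0.37977574],
       [-0.99653719,  0.08055315, -0.02061108,  0.02787789],
       [-0.00399199,  0.20124669,  0.97953246,  0.86316548],
       [ 0.        ,  0.        ,  0.        ,  1.        ]])}
```

View pics/scene1.png

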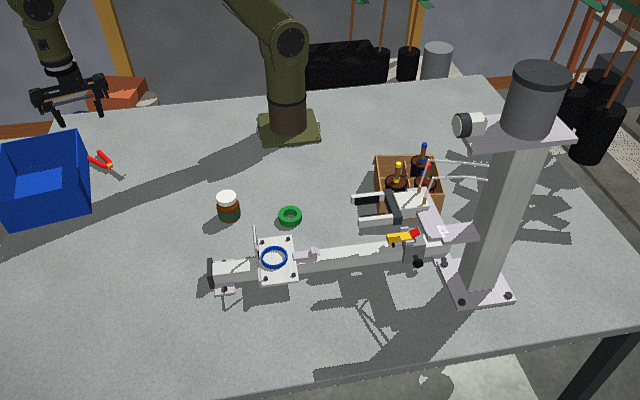

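View pics/top1.png

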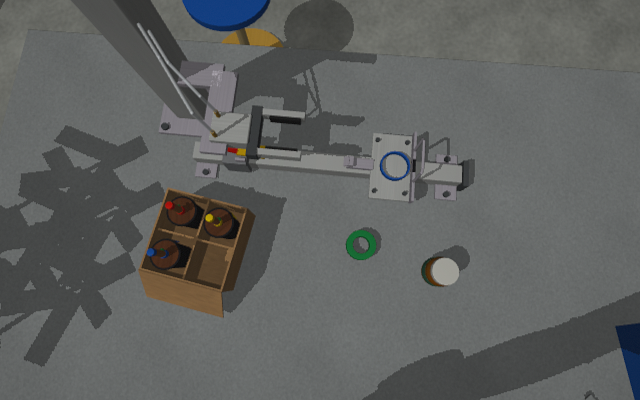

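The scene view shows the rail with the carriage (nest at about (274,257)), the pawl near (403,237) and the carton behind the machine (yellow tip at (398,165)). The top view shows the nest at (395,166), the yellow tip at (210,218), red at (169,205) and blue at (151,252). The tape is at (361,244), the jar at (442,271) and the clamp forks at (285,115) and (285,153).

```bash
python3 - <<'E'
from h import *
D=np.load('top1.npz');im=D['im'];P=D['P']
S=np.load('scene1.npz');ims=S['im'];Ps=S['P']
def m(name,im,P,mask,zr=None,box=None):
    k=mask&np.isfinite(P[...,2])
    if box: 
        b=np.zeros_like(k);b[box[1]:box[3],box[0]:box[2]]=1;k&=b
    if zr:k&=(P[...,2]>zr[0])&(P[...,2]<zr[1])
    q=P[k]
    print(name,len(q),'med',np.median(q,0).round(4),'min',q.min(0).round(3),'max',q.max(0).round(3)); return q
for nm,I,Q in(('top',im,P),('scene',ims,Ps)):
    r,g,b=[I[...,i].astype(int) for i in range(3)]
    print(nm)
    m('yellow',I,Q,(r>150)&(g>120)&(b<70),(0.11,0.25))
    bl=(b>120)&(r<70)&(b>g+40)
    bx=(375,145,415,185) if nm=='top' else (255,240,295,275)
    q=m('nest',I,Q,bl,(0.045,0.075),bx)
    A=np.c_[2*q[:,:2],np.ones(len(q))];s=np.linalg.lstsq(A,(q[:,:2]**2).sum(1),rcond=None)[0];print('circ',s[:2],np.sqrt(s[2]+s[0]**2+s[1]**2))
    m('blue tip',I,Q,bl,(0.1,0.25))
    m('pawl',I,Q,(r>150)&(g>110)&(b<70),(0.03,0.11))
    m('tape',I,Q,(g>100)&(r<60)&(b<110),(0.005,0.05))
    m('jar lid',I,Q,(r>180)&(g>180)&(b>170),(0.06,0.1),(415,245,470,295) if nm=='top' else (210,185,245,225))
    # rail line
    k=(Q[...,2]>0.034)&(Q[...,2]<0.046)&(Q[...,0]>0.3)&(Q[...,1]<0.2)&(Q[...,1]>-0.25)
    q=Q[k]
    if len(q):
        for y0 in np.arange(-.24,.2,.03):
            w=q[(abs(q[:,1]-y0)<.006)]
            if len(w)>5: print('rail y',y0.round(3),'x',w[:,0].min().round(4),w[:,0].max().round(4),len(w))
# carton rim
k=(P[...,2]>0.09)&(P[...,2]<0.107)&(np.indices(k.shape)[1]<262 if False else True)
b=np.zeros((400,640),bool);b[180:300,135:262]=1
q=P[k&b]
print('carton rim',cv2.minAreaRect(q[:,:2].astype(np.float32)),q.min(0),q.max(0))
E
```

```text
top
yellow 37 med [0.4689 0.2478 0.1735] min [0.463 0.242 0.172] max [0.475 0.253 0.176]
nest 92 med [ 0.6317 -0.1173  0.0612] min [ 0.603 -0.146  0.057] max [ 0.667 -0.083  0.065]
circ [ 0.63490571 -0.11455923] 0.031293396336061416
blue tip 34 med [0.396  0.3463 0.1739] min [0.39 0.34 0.17] max [0.401 0.352 0.177]
pawl 39 med [0.6328 0.2289 0.0727] min [0.627 0.221 0.071] max [0.64  0.238 0.075]
tape 388 med [ 0.4556 -0.0532  0.0231] min [ 0.424 -0.086  0.019] max [ 0.486 -0.022  0.027]
  return _methods._mean(a, axis=axis, dtype=dtype,
  ret = um.true_divide(
Traceback (most recent call last):
ValueError: zero-size array to reduction operation minimum which has no identity
```

```bash
python3 - <<'E' 2>/dev/null
from h import *
D=np.load('top1.npz');im=D['im'];P=D['P']
S=np.load('scene1.npz');ims=S['im'];Ps=S['P']
def m(name,I,Q,mask,zr=None,box=None):
    k=mask&np.isfinite(Q[...,2])
    if box: 
        b=np.zeros_like(k);b[box[1]:box[3],box[0]:box[2]]=1;k&=b
    if zr:k&=(Q[...,2]>zr[0])&(Q[...,2]<zr[1])
    q=Q[k]
    if len(q):print(name,len(q),'med',np.median(q,0).round(4),'min',q.min(0).round(3),'max',q.max(0).round(3))
    return q
def circ(q):
    A=np.c_[2*q[:,:2],np.ones(len(q))];s=np.linalg.lstsq(A,(q[:,:2]**2).sum(1),rcond=None)[0];print('circ',s[:2],np.sqrt(s[2]+s[0]**2+s[1]**2))
for nm,I,Q in(('top',im,P),('scene',ims,Ps)):
    r,g,b=[I[...,i].astype(int) for i in range(3)]
    print(nm)
    m('yellow',I,Q,(r>150)&(g>120)&(b<70),(0.11,0.25))
    bl=(b>120)&(r<70)&(b>g+40)
    bx=(375,145,415,185) if nm=='top' else (255,240,295,275)
    circ(m('nest',I,Q,bl,(0.045,0.075),bx))
    m('pawl',I,Q,(r>150)&(g>110)&(b<70),(0.03,0.11))
    m('jar',I,Q,(r>0),(0.07,0.1),(415,245,470,295) if nm=='top' else (210,185,245,225))
    k=(Q[...,2]>0.034)&(Q[...,2]<0.046)&(Q[...,0]>0.5)&(Q[...,1]<0.2)&(Q[...,1]>-0.25)
    q=Q[k]
    for y0 in np.arange(-.24,.2,.03):
        w=q[(abs(q[:,1]-y0)<.006)]
        if len(w)>5: print('rail y',y0.round(3),'x',w[:,0].min().round(4),w[:,0].max().round(4),len(w))
    # plate
    k=(Q[...,2]>0.044)&(Q[...,2]<0.053)&(Q[...,0]>0.5)&(Q[...,1]<0.0)&(Q[...,1]>-0.25)
    print('plate',cv2.minAreaRect(Q[k][:,:2].astype(np.float32)))
    # hoop top
    k=(Q[...,2]>0.135)&(Q[...,2]<0.16)&(Q[...,0]>0.5)&(Q[...,1]<-.05)&(Q[...,1]>-0.3)
    m('hoop',I,Q,k)
    k=(Q[...,2]>0.06)&(Q[...,2]<0.073)&(Q[...,0]>0.5)&(Q[...,1]<-.14)&(Q[...,1]>-0.2)
    q=m('pushtop',I,Q,k)
    if len(q)>5: print(cv2.fitLine(q[:,:2].astype(np.float32),2,0,.01,.01).T)
b=np.zeros((400,640),bool);b[180:300,135:262]=1
q=P[b&(P[...,2]>0.09)&(P[...,2]<0.107)]
print('carton rim',cv2.minAreaRect(q[:,:2].astype(np.float32)),q.min(0),q.max(0))
# forks
q=m('fork',im,P,(P[...,2]>.18)&(P[...,2]<.21)&(P[...,0]>.55)&(P[...,0]<.8)&(P[...,1]<.3)&(P[...,1]>.0))
E
```

```text
top
yellow 37 med [0.4689 0.2478 0.1735] min [0.463 0.242 0.172] max [0.475 0.253 0.176]
nest 92 med [ 0.6317 -0.1173  0.0612] min [ 0.603 -0.146  0.057] max [ 0.667 -0.083  0.065]
circ [ 0.63490571 -0.11455923] 0.031293396336061416
pawl 39 med [0.6328 0.2289 0.0727] min [0.627 0.221 0.071] max [0.64  0.238 0.075]
jar 618 med [ 0.4103 -0.2236  0.0792] min [ 0.383 -0.252  0.07 ] max [ 0.438 -0.197  0.083]
rail y -0.24 x 0.6135 0.6542 92
rail y -0.21 x 0.6144 0.6544 91
rail y -0.18 x 0.6148 0.6531 45
rail y -0.15 x 0.5563 0.7102 39
rail y -0.12 x 0.5582 0.7094 67
rail y -0.09 x 0.5588 0.7071 52
rail y -0.06 x 0.56 0.7025 60
rail y -0.03 x 0.617 0.656 33
rail y 0.0 x 0.6172 0.6559 63
rail y 0.03 x 0.6173 0.6584 90
rail y 0.06 x 0.6182 0.6585 89
rail y 0.09 x 0.6182 0.6589 90
rail y 0.12 x 0.6182 0.6347 38
rail y 0.15 x 0.6194 0.6345 36
rail y 0.18 x 0.6197 0.6337 34
plate ((0.6334167718887329, -0.07761705666780472), (0.1592896282672882, 0.153572216629982), 1.0026623010635376)
hoop 112 med [ 0.6298 -0.1541  0.148 ] min [ 0.597 -0.158  0.136] max [ 0.672 -0.151  0.151]
pushtop 263 med [ 0
[... 934 characters left out ...]
.6211 0.661 59
rail y 0.15 x 0.6205 0.6626 56
rail y 0.18 x 0.6199 0.6632 53
plate ((0.6407450437545776, -0.07881753891706467), (0.1455739140510559, 0.16232304275035858), 86.57557678222656)
hoop 60 med [ 0.646  -0.1527  0.1475] min [ 0.607 -0.156  0.138] max [ 0.676 -0.15   0.152]
pushtop 82 med [ 0.6751 -0.151   0.0681] min [ 0.556 -0.157  0.06 ] max [ 0.718 -0.14   0.072]
[[ 0.99866694 -0.05161758  0.66154265 -0.15058331]]
carton rim ((0.4295182526111603, 0.29769667983055115), (0.17826130986213684, 0.18579503893852234), 80.0421142578125) [0.32270686 0.19453003 0.09000043] [0.53520756 0.39882985 0.10699637]
fork 4672 med [0.6571 0.2287 0.1931] min [0.589 0.086 0.18 ] max [0.777 0.3   0.209]
```

```bash
python3 - <<'E'
import cv2
a=cv2.imread('pics/scene1.png')[110:310,190:470]
b=cv2.imread('pics/top1.png')[50:300,120:480]
cv2.imwrite('pics/c1.png',cv2.resize(b,None,fx=2.2,fy=2.2,interpolation=cv2.INTER_CUBIC))
E
```

```text
(no output)
```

View pics/c1.png

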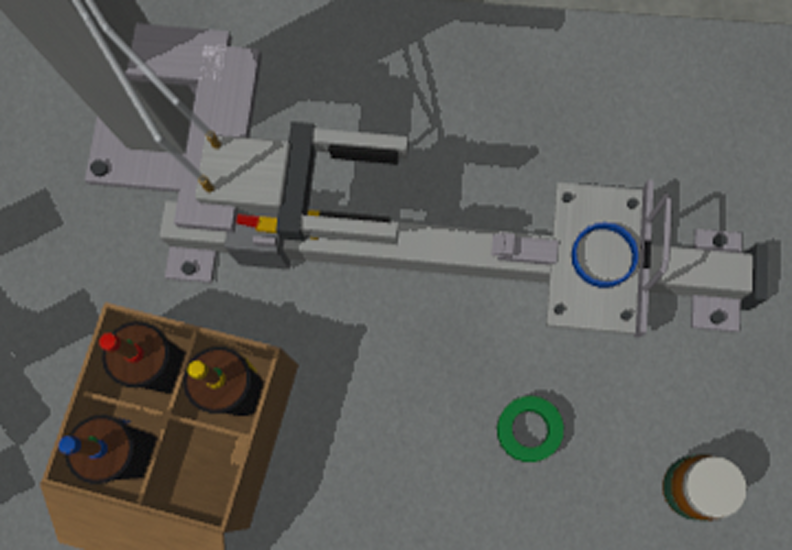

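The close-up of the top view confirms yellow at (197,370), red at (108,342) and blue at (68,445), with the nest at (604,254). The rail runs along about world +y, tilted -0.8°. My estimates are yellow stem (0.471, 0.2475) with its tip at z 0.174, and nest (0.636, -0.1135). I'll set out now.

>>> apply_moves --series '[{"x":-0.042,"y":-0.064,"fingers":1},{"x":-0.042,"y":-0.064},{"x":-0.042,"y":-0.064},{"x":-0.042,"y":-0.064},{"x":-0.042,"y":-0.064},{"x":-0.042,"y":-0.064},{"x":-0.042,"y":-0.064},{"x":-0.042,"y":-0.064}]' --force 25

```text
schema error: expected keys x, y, z, wx, wy, wz, fingers
```

>>> apply_moves --series '[{"wz":-0.056},{"wz":-0.056},{"wz":-0.056},{"wz":-0.056},{"wz":-0.056},{"wz":-0.056},{"wz":-0.056},{"wz":0}]'

```text
schema error: expected keys x, y, z, wx, wy, wz, fingers
```

```bash
cat > go.py <<'E'
from h import *
import sys
# usage: go.py x y z [lean_deg yaw_deg] -> remaining move in tool units
def delta(t,lean=0,yaw=-0.8):
    s=get_state(); Rt=R.from_quat(s['eef_rot'])
    G=R.from_euler('z',yaw,degrees=True)*R.from_euler('x',180+lean,degrees=True)
    d=Rt.inv().apply(np.array(t)-s['tool_pos'])/.8
    w=(Rt.inv()*G).as_rotvec()/np.pi
    print('t',round(s['clock'],2),'pos',s['tool_pos'].round(4),'F',s['contact_force'].round(2),'open',round(s['opening'],3))
    print('q',s['q'].round(2),'axes z',Rt.as_matrix()[:,2].round(3),'x',Rt.as_matrix()[:,0].round(3))
    print('shift',d.round(4),'turn',w.round(4),'mm',np.linalg.norm(d*800).round(1))
if __name__=='__main__':
    a=[float(v) for v in sys.argv[1:]]; delta(a[:3],*a[3:])
E
python3 go.py 0.471 0.2475 0.24
```

```text
t 0.1 pos [ 0.2028 -0.5906  0.238 ] F [-0.84  0.33  0.02] open 1.002
q [ 1.27  0.69 -0.19  1.57  0.16  0.9  -0.22] axes z [-0.001  0.001 -1.   ] x [ 0.325 -0.946 -0.002]
shift [-0.8819 -0.6574 -0.0012] turn [-3.000e-04  5.000e-04 -3.902e-01] mm 880.0
```

All keys are required in every row.

>>> apply_moves --series '[{"x":-0.042,"y":-0.064,"z":0,"wx":0,"wy":0,"wz":0,"fingers":1},{"x":-0.042,"y":-0.064,"z":0,"wx":0,"wy":0,"wz":0,"fingers":1},{"x":-0.042,"y":-0.064,"z":0,"wx":0,"wy":0,"wz":0,"fingers":1},{"x":-0.042,"y":-0.064,"z":0,"wx":0,"wy":0,"wz":0,"fingers":1},{"x":-0.042,"y":-0.064,"z":0,"wx":0,"wy":0,"wz":0,"fingers":1},{"x":-0.042,"y":-0.064,"z":0,"wx":0,"wy":0,"wz":0,"fingers":1},{"x":-0.042,"y":-0.064,"z":0,"wx":0,"wy":0,"wz":0,"fingers":1},{"x":-0.042,"y":-0.064,"z":0,"wx":0,"wy":0,"wz":0,"fingers":1}]' --force 25

```text
clock: 1.1
tool_pos: [0.5068, -0.2007, 0.2345]
eef_rot: [0.81, -0.586, -0.002, 0.001]
contact_force: [0.7, 0.2, 0.3]
opening: 1.0
```

>>> apply_moves --series '[{"x":0,"y":0,"z":0,"wx":0,"wy":0,"wz":-0.056,"fingers":1},{"x":0,"y":0,"z":0,"wx":0,"wy":0,"wz":-0.056,"fingers":1},{"x":0,"y":0,"z":0,"wx":0,"wy":0,"wz":-0.056,"fingers":1},{"x":0,"y":0,"z":0,"wx":0,"wy":0,"wz":-0.056,"fingers":1},{"x":0,"y":0,"z":0,"wx":0,"wy":0,"wz":-0.056,"fingers":1},{"x":0,"y":0,"z":0,"wx":0,"wy":0,"wz":-0.056,"fingers":1},{"x":0,"y":0,"z":0,"wx":0,"wy":0,"wz":-0.056,"fingers":1},{"x":0,"y":0,"z":0,"wx":0,"wy":0,"wz":0,"fingers":1}]'

```text
clock: 2.1
tool_pos: [0.5094, -0.1909, 0.2318]
eef_rot: [1.0, 0.014, -0.004, -0.003]
contact_force: [0.5, -0.1, 0.3]
opening: 1.001
```

```bash
python3 go.py 0.471 0.2475 0.24
```

```text
t 2.1 pos [ 0.5094 -0.1909  0.2318] F [ 0.49 -0.13  0.25] open 1.001
q [ 0.59  0.63 -0.52  1.8   0.4   0.83 -0.1 ] axes z [-0.008  0.006 -1.   ] x [ 1.     0.028 -0.008]
shift [-0.0327 -0.5492 -0.0068] turn [-0.0018  0.0025  0.0134] mm 440.2
```

>>> apply_moves --series '[{"x":-0.004,"y":-0.07,"z":-0.002,"wx":0,"wy":0,"wz":0.005,"fingers":0.5},{"x":-0.004,"y":-0.07,"z":-0.002,"wx":0,"wy":0,"wz":0.004,"fingers":0.5},{"x":-0.004,"y":-0.07,"z":-0.002,"wx":0,"wy":0,"wz":0.004,"fingers":0.5},{"x":-0.004,"y":-0.07,"z":-0.002,"wx":0,"wy":0,"wz":0,"fingers":0.5},{"x":-0.004,"y":-0.07,"z":-0.002,"wx":0,"wy":0,"wz":0,"fingers":0.5},{"x":-0.004,"y":-0.07,"z":-0.002,"wx":0,"wy":0,"wz":0,"fingers":0.5},{"x":-0.004,"y":-0.06,"z":0,"wx":0,"wy":0,"wz":0,"fingers":0.5},{"x":0,"y":0,"z":0,"wx":0,"wy":0,"wz":0,"fingers":0.5}]'

```text
clock: 3.1
tool_pos: [0.4941, 0.2043, 0.2427]
eef_rot: [1.0, -0.025, -0.003, -0.004]
contact_force: [0.5, -0.9, -0.2]
opening: 0.749
```

```bash
python3 go.py 0.471 0.2475 0.24; python3 - <<'E'
from h import *
im,d,T=snap('wrist','w1.png');P=cloud(d,T);np.savez('w1.npz',im=im,P=P)
r,g,b=[im[...,i].astype(int) for i in range(3)]
k=(r>140)&(g>110)&(b<80)&(P[...,2]>.11)&(P[...,2]<.2)
v,u=np.nonzero(k);q=P[k];print(len(q))
if len(q):
  print('uv',np.median(u),np.median(v));
  for a in((.12,.15),(.15,.165),(.165,.18)):
    w=q[(q[:,2]>a[0])&(q[:,2]<a[1])]
    if len(w):print(a,len(w),np.median(w,0).round(4),w.min(0).round(4),w.max(0).round(4))
E
```

```text
t 3.1 pos [0.4941 0.2043 0.2427] F [ 0.52 -0.92 -0.18] open 0.749
q [-0.19  0.59 -0.46  1.82  0.34  0.81 -0.87] axes z [-0.007  0.007 -1.   ] x [ 0.999 -0.05  -0.007]
shift [-0.0315 -0.0525  0.004 ] turn [-0.0023  0.0022 -0.0115] mm 49.1
71
uv 290.0 151.0
(0.12, 0.15) 17 [0.4736 0.2536 0.1226] [0.4652 0.2473 0.1207] [0.4776 0.2563 0.1494]
(0.15, 0.165) 4 [0.4665 0.2541 0.1645] [0.4646 0.2531 0.1512] [0.4734 0.2549 0.1649]
(0.165, 0.18) 36 [0.4728 0.2536 0.1718] [0.4638 0.2411 0.1654] [0.4761 0.2554 0.1744]
```

View pics/w1.png

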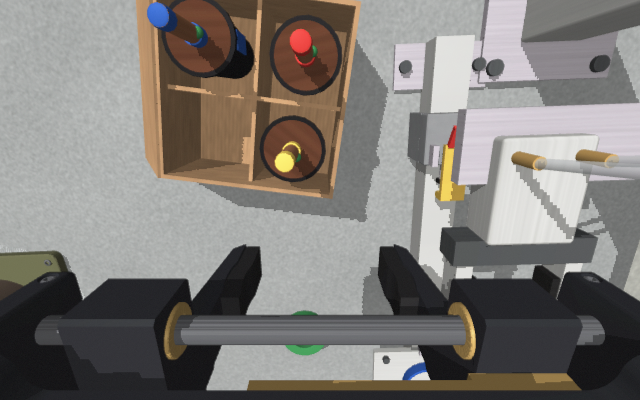

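The wrist view shows the yellow tip at (285,161), with red at (300,41) and blue at (160,15). The clamp body is on the right, and I'll check its clearance from the gripper body.

```bash
python3 - <<'E' 2>/dev/null
from h import *
for f in('top1','w1','scene1'):
    P=np.load(f+'.npz')['P']
    k=(P[...,2]>.18)&(P[...,2]<.5)&(P[...,1]>.12)&(P[...,1]<.36)&(P[...,0]>.5)&(P[...,0]<.75)
    q=P[k]; print(f,len(q),np.percentile(q[:,0],[0,.5,2,5]).round(3) if len(q) else '')
E
```

```text
top1 6305 [0.589 0.59  0.593 0.597]
w1 57661 [0.5   0.502 0.506 0.515]
scene1 3319 [0.59  0.593 0.598 0.606]
```

>>> apply_moves --series '[{"x":-0.016,"y":-0.027,"z":0.002,"wx":0,"wy":0,"wz":-0.011,"fingers":0.3},{"x":-0.015,"y":-0.026,"z":0.002,"wx":-0.002,"wy":0.002,"wz":0,"fingers":0.3},{"x":0,"y":0,"z":0,"wx":0,"wy":0,"wz":0,"fingers":0.3}]'

```text
clock: 3.52
tool_pos: [0.472, 0.2395, 0.2385]
eef_rot: [1.0, -0.016, -0.001, 0.004]
contact_force: [-0.5, -0.9, -0.8]
opening: 0.648
```

```bash
python3 go.py 0.470 0.248 0.122
```

```text
t 3.52 pos [0.472  0.2395 0.2385] F [-0.53 -0.89 -0.78] open 0.648
q [-0.28  0.59 -0.45  1.84  0.36  0.79 -0.95] axes z [-0.002 -0.007 -1.   ] x [ 1.    -0.031 -0.002]
shift [-0.0026 -0.0116  0.1456] turn [ 0.0023  0.0005 -0.0055] mm 116.9
```

>>> apply_moves --series '[{"x":-0.002,"y":-0.011,"z":0.0,"wx":0.002,"wy":0,"wz":-0.004,"fingers":0.2},{"x":0,"y":0,"z":0.03,"wx":0,"wy":0,"wz":0,"fingers":0.2},{"x":0,"y":0,"z":0.03,"wx":0,"wy":0,"wz":0,"fingers":0.2},{"x":0,"y":0,"z":0,"wx":0,"wy":0,"wz":0,"fingers":0.2}]'

```text
clock: 4.03
tool_pos: [0.4745, 0.2427, 0.1897]
eef_rot: [1.0, -0.015, 0.0, 0.002]
contact_force: [0.1, 0.3, 0.9]
opening: 0.602
```

```bash
python3 go.py 0.470 0.248 0.122
```

```text
t 4.03 pos [0.4745 0.2427 0.1897] F [0.06 0.31 0.94] open 0.602
q [-0.31  0.66 -0.41  1.89  0.41  0.68 -1.  ] axes z [ 0.001 -0.003 -1.   ] x [ 1.    -0.03   0.001]
shift [-0.0058 -0.0068  0.0846] turn [ 0.001  -0.0003 -0.005 ] mm 68.0
```

>>> apply_moves --series '[{"x":-0.006,"y":-0.007,"z":0.0,"wx":0.001,"wy":0,"wz":-0.003,"fingers":0.2},{"x":0,"y":0,"z":0,"wx":0,"wy":0,"wz":0,"fingers":0.2}]'

```text
clock: 4.28
tool_pos: [0.4708, 0.2485, 0.191]
eef_rot: [1.0, -0.011, 0.001, -0.001]
contact_force: [-0.3, -0.1, 1.4]
opening: 0.597
```

```bash
python3 go.py 0.470 0.248 0.122
```

```text
t 4.28 pos [0.4708 0.2485 0.191 ] F [-0.31 -0.07  1.37] open 0.597
q [-0.32  0.66 -0.42  1.89  0.41  0.67 -1.  ] axes z [ 0.003  0.001 -1.   ] x [ 1.    -0.022  0.003]
shift [-0.0012  0.0008  0.0863] turn [-0.0005 -0.0009 -0.0024] mm 69.0
```

>>> apply_moves --series '[{"x":-0.001,"y":0,"z":0.025,"wx":0,"wy":-0.001,"wz":0,"fingers":0.2},{"x":-0.001,"y":0,"z":0.025,"wx":0,"wy":0,"wz":0,"fingers":0.2},{"x":-0.001,"y":0,"z":0.025,"wx":0,"wy":0,"wz":0,"fingers":0.2},{"x":0,"y":0,"z":0.005,"wx":0,"wy":0,"wz":0,"fingers":0.2},{"x":0,"y":0,"z":0,"wx":0,"wy":0,"wz":0,"fingers":0.2}]'

```text
clock: 4.9
tool_pos: [0.4717, 0.2507, 0.1299]
eef_rot: [1.0, -0.011, 0.004, -0.003]
contact_force: [-0.2, -0.5, -0.1]
opening: 0.599
```

```bash
python3 go.py 0.470 0.248 0.122
```

```text
t 4.9 pos [0.4717 0.2507 0.1299] F [-0.22 -0.54 -0.13] open 0.599
q [-0.36  0.75 -0.35  1.94  0.48  0.52 -1.07] axes z [ 0.008  0.007 -1.   ] x [ 1.    -0.022  0.008]
shift [-0.0021  0.0035  0.0099] turn [-0.0021 -0.0024 -0.0026] mm 8.5
```

>>> apply_moves --series '[{"x":-0.002,"y":0.003,"z":0.007,"wx":-0.002,"wy":-0.002,"wz":0,"fingers":0.2},{"x":0,"y":0,"z":0,"wx":-0.001,"wy":-0.001,"wz":0,"fingers":-0.3},{"x":0,"y":0,"z":0,"wx":0,"wy":0,"wz":0,"fingers":-1},{"x":0,"y":0,"z":0,"wx":0,"wy":0,"wz":0,"fingers":-1},{"x":0,"y":0,"z":0,"wx":0,"wy":0,"wz":0,"fingers":-1},{"x":0,"y":0,"z":0,"wx":0,"wy":0,"wz":0,"fingers":-1}]' --force 25

```text
clock: 5.65
tool_pos: [0.471, 0.2488, 0.1258]
eef_rot: [1.0, -0.011, 0.0, 0.001]
contact_force: [0.2, 0.1, -1.3]
opening: 0.153
```

```bash
python3 go.py 0.470 0.248 0.32
```

```text
t 5.65 pos [0.471  0.2488 0.1258] F [ 0.17  0.07 -1.25] open 0.153
q [-0.37  0.76 -0.34  1.94  0.48  0.53 -1.07] axes z [ 0.    -0.002 -1.   ] x [ 1.    -0.023  0.   ]
shift [-0.0012  0.0014 -0.2427] turn [ 0.0005 -0.0001 -0.0028] mm 194.2
```

>>> apply_moves --series '[{"x":0,"y":0,"z":-0.015,"wx":0,"wy":0,"wz":0,"fingers":-1},{"x":0,"y":0,"z":-0.025,"wx":0,"wy":0,"wz":0,"fingers":-1},{"x":0,"y":0,"z":-0.03,"wx":0,"wy":0,"wz":0,"fingers":-1},{"x":0,"y":0,"z":-0.03,"wx":0,"wy":0,"wz":0,"fingers":-1},{"x":0,"y":0,"z":-0.03,"wx":0,"wy":0,"wz":0,"fingers":-1},{"x":0,"y":0,"z":-0.03,"wx":0,"wy":0,"wz":0,"fingers":-1},{"x":0,"y":0,"z":-0.03,"wx":0,"wy":0,"wz":0,"fingers":-1},{"x":0,"y":0,"z":-0.01,"wx":0,"wy":0,"wz":0,"fingers":-1}]'

```text
clock: 6.65
tool_pos: [0.4692, 0.2479, 0.294]
eef_rot: [1.0, -0.011, -0.001, 0.002]
contact_force: [-1.0, -0.4, -2.3]
opening: 0.153
```

```bash
python3 go.py 0.480 -0.1135 0.29
```

```text
t 6.65 pos [0.4692 0.2479 0.294 ] F [-0.96 -0.37 -2.26] open 0.153
q [-0.26  0.53 -0.5   1.77  0.3   0.93 -0.91] axes z [-0.002 -0.003 -1.   ] x [ 1.    -0.022 -0.002]
shift [0.0233 0.4513 0.0065] turn [ 0.001   0.0006 -0.0024] mm 361.6
```

>>> apply_moves --series '[{"x":0.002,"y":0.025,"z":0,"wx":0,"wy":0,"wz":0,"fingers":-1},{"x":0.003,"y":0.04,"z":0,"wx":0,"wy":0,"wz":0,"fingers":-1},{"x":0.003,"y":0.05,"z":0,"wx":0,"wy":0,"wz":0,"fingers":-1},{"x":0.003,"y":0.06,"z":0,"wx":0,"wy":0,"wz":0,"fingers":-1},{"x":0.003,"y":0.06,"z":0,"wx":0,"wy":0,"wz":0,"fingers":-1},{"x":0.003,"y":0.06,"z":0,"wx":0,"wy":0,"wz":0,"fingers":-1},{"x":0.003,"y":0.055,"z":0,"wx":0,"wy":0,"wz":0,"fingers":-1},{"x":0.003,"y":0.04,"z":0,"wx":0,"wy":0,"wz":0,"fingers":-1}]'

```text
clock: 7.65
tool_pos: [0.4784, -0.0712, 0.2928]
eef_rot: [1.0, -0.007, -0.004, 0.001]
contact_force: [0.8, -0.3, -2.1]
opening: 0.154
```

```bash
python3 go.py 0.636 -0.1135 0.29
```

```text
t 7.65 pos [ 0.4784 -0.0712  0.2928] F [ 0.78 -0.35 -2.15] open 0.154
q [ 0.39  0.47 -0.51  1.89  0.29  0.87 -0.28] axes z [-0.008 -0.002 -1.   ] x [ 1.    -0.013 -0.007]
shift [0.1977 0.0502 0.0022] turn [0.0006 0.0024 0.0002] mm 163.2
```

>>> apply_moves --series '[{"x":0.02,"y":0.012,"z":0,"wx":0,"wy":0.001,"wz":0,"fingers":-1},{"x":0.03,"y":0.012,"z":0,"wx":0,"wy":0.001,"wz":0,"fingers":-1},{"x":0.03,"y":0.012,"z":0,"wx":0,"wy":0,"wz":0,"fingers":-1},{"x":0.03,"y":0.01,"z":0,"wx":0,"wy":0,"wz":0,"fingers":-1},{"x":0.03,"y":0,"z":0,"wx":0,"wy":0,"wz":0,"fingers":-1},{"x":0.03,"y":0,"z":0,"wx":0,"wy":0,"wz":0,"fingers":-1},{"x":0.02,"y":0,"z":0,"wx":0,"wy":0,"wz":0,"fingers":-1},{"x":0,"y":0,"z":0,"wx":0,"wy":0,"wz":0,"fingers":-1}]'

```text
clock: 8.65
tool_pos: [0.6276, -0.1176, 0.286]
eef_rot: [1.0, -0.01, -0.008, 0.002]
contact_force: [-0.9, 0.5, -2.8]
opening: 0.15
```

```bash
python3 go.py 0.636 -0.1135 0.29; python3 - <<'E' 2>/dev/null
from h import *
for n in('top','scene'):
    im,d,T=snap(n,n+'2.png');P=cloud(d,T);np.savez(n+'2.npz',im=im,P=P)
    r,g,b=[im[...,i].astype(int) for i in range(3)]
    k=(b>120)&(r<70)&(b>g+40)&(P[...,2]>.054)&(P[...,2]<.07)&(P[...,0]>.57)&(P[...,0]<.7)&(P[...,1]<-.05)&(P[...,1]>-.17)
    q=P[k];print(n,len(q),q.min(0).round(4),q.max(0).round(4))
    k=(P[...,2]>.165)&(P[...,2]<.285)&(P[...,0]>.57)&(P[...,0]<.7)&(P[...,1]<-.05)&(P[...,1]>-.17)
    q=P[k];print('plant',len(q),q.min(0).round(4),q.max(0).round(4))
    for z in np.arange(.17,.29,.015):
        w=q[abs(q[:,2]-z)<.0075]
        if len(w)>3:print(z.round(3),len(w),np.percentile(w[:,0],[2,98]).round(4),np.percentile(w[:,1],[2,98]).round(4))
E
python3 -c "
import cv2
a=cv2.imread('pics/scene2.png')[120:320,180:400];cv2.imwrite('pics/c2.png',cv2.resize(a,None,fx=3,fy=3))"
```

```text
t 8.65 pos [ 0.6276 -0.1176  0.286 ] F [-0.87  0.46 -2.82] open 0.15
q [ 0.35  0.69 -0.46  1.44  0.33  1.1  -0.19] axes z [-0.016 -0.003 -1.   ] x [ 1.    -0.021 -0.016]
shift [ 0.0103 -0.0054 -0.0053] turn [ 0.0012  0.0052 -0.0022] mm 10.2
top 74 [ 0.6031 -0.1466  0.0568] [ 0.6647 -0.0832  0.0646]
plant 642 [ 0.5976 -0.1485  0.1651] [ 0.6532 -0.087   0.2725]
0.17 41 [0.6006 0.6256] [-0.1206 -0.094 ]
0.185 46 [0.601 0.629] [-0.1159 -0.0934]
0.2 43 [0.6012 0.6268] [-0.115  -0.0929]
0.215 59 [0.6008 0.6299] [-0.1126 -0.092 ]
0.23 49 [0.6005 0.6322] [-0.1113 -0.0912]
0.245 61 [0.5999 0.6273] [-0.111  -0.0905]
0.26 73 [0.599  0.6509] [-0.1109 -0.088 ]
0.275 270 [0.6018 0.6472] [-0.1462 -0.0888]
scene 105 [ 0.6045 -0.1446  0.0542] [ 0.672  -0.0806  0.0656]
plant 908 [ 0.6222 -0.1469  0.165 ] [ 0.66   -0.0858  0.2779]
0.17 69 [0.6327 0.6512] [-0.1394 -0.0931]
0.185 93 [0.6316 0.6521] [-0.1397 -0.092 ]
0.2 99 [0.6289 0.6551] [-0.1406 -0.0906]
0.215 94 [0.6377 0.6538] [-0.1406 -0.0932]
0.23 96 [0.6375 0.6552] [-0.142 -0.092]
0.245 106 [0.6359 0.6567] [-0.1427 -0.091 ]
0.26 173 [0.6252 0.6587] [-0.1439 -0.0876]
0.275 178 [0.6255 0.6586] [-0.1445 -0.0894]
```

View pics/c2.png

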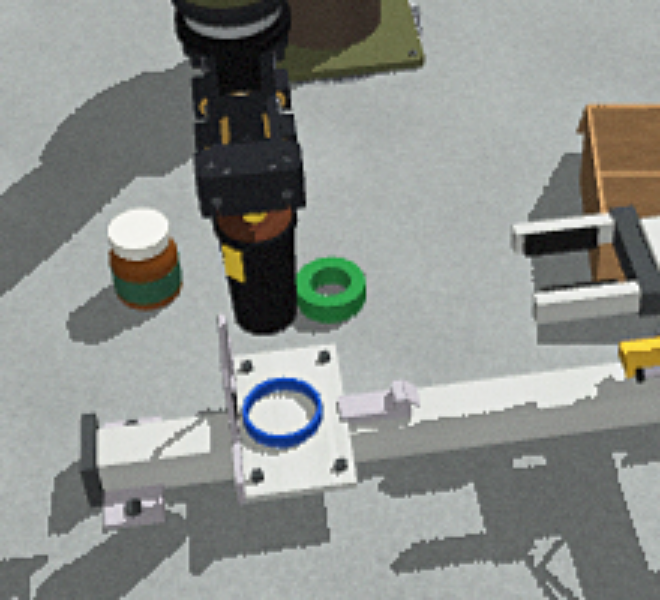

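The crop shows the pot hanging vertical beside the nest, whose ring is at (283,412), with the route down clear. The target stays at (0.6355, -0.1136).

>>> apply_moves --series '[{"x":0.01,"y":-0.005,"z":0,"wx":0.001,"wy":0.005,"wz":0,"fingers":-1},{"x":0,"y":0,"z":0,"wx":0,"wy":0,"wz":0,"fingers":-1}]'

```text
clock: 9.0
tool_pos: [0.6337, -0.1138, 0.2862]
eef_rot: [1.0, -0.01, -0.001, 0.001]
contact_force: [-1.2, -0.3, -2.2]
opening: 0.149
```

```bash
python3 go.py 0.6355 -0.1136 0.20
```

```text
t 9.0 pos [ 0.6337 -0.1138  0.2862] F [-1.25 -0.32 -2.19] open 0.149
q [ 0.35  0.69 -0.46  1.43  0.33  1.09 -0.2 ] axes z [-0.002 -0.001 -1.   ] x [ 1.    -0.021 -0.002]
shift [ 0.0025 -0.0004  0.1078] turn [ 0.0004  0.0005 -0.0021] mm 86.3
```

>>> apply_moves --series '[{"x":0.001,"y":0,"z":0.02,"wx":0,"wy":0,"wz":0,"fingers":-1},{"x":0.001,"y":0,"z":0.02,"wx":0,"wy":0,"wz":0,"fingers":-1},{"x":0,"y":0,"z":0.02,"wx":0,"wy":0,"wz":0,"fingers":-1},{"x":0,"y":0,"z":0.02,"wx":0,"wy":0,"wz":0,"fingers":-1},{"x":0,"y":0,"z":0.02,"wx":0,"wy":0,"wz":0,"fingers":-1},{"x":0,"y":0,"z":0,"wx":0,"wy":0,"wz":0,"fingers":-1}]'

```text
clock: 9.75
tool_pos: [0.6333, -0.1143, 0.1988]
eef_rot: [1.0, -0.01, -0.003, 0.001]
contact_force: [0.1, 0.1, -1.8]
opening: 0.15
```

```bash
python3 go.py 0.6355 -0.1136 0.17;  python3 - <<'E' 2>/dev/null
from h import *
for n in('top','scene'):
    im,d,T=snap(n,n+'3.png');P=cloud(d,T)
    r,g,b=[im[...,i].astype(int) for i in range(3)]
    k=(P[...,2]>.065)&(P[...,2]<.18)&(P[...,0]>.57)&(P[...,0]<.7)&(P[...,1]<-.05)&(P[...,1]>-.17)&(g<70)
    q=P[k]
    for z in np.arange(.07,.18,.015):
        w=q[abs(q[:,2]-z)<.0075]
        if len(w)>3:print(n,z.round(3),len(w),np.percentile(w[:,0],[2,98]).round(4),np.percentile(w[:,1],[2,98]).round(4))
a=cv2.imread('pics/scene3.png')[150:300,200:350];c=cv2.imread('pics/top3.png')[90:240,320:470]
cv2.imwrite('pics/c3.png',cv2.resize(np.hstack([a,c]),None,fx=2.6,fy=2.6))
E
```

```text
t 9.75 pos [ 0.6333 -0.1143  0.1988] F [ 0.13  0.08 -1.85] open 0.15
q [ 0.33  0.79 -0.43  1.53  0.38  0.91 -0.25] axes z [-0.006 -0.001 -1.   ] x [ 1.    -0.021 -0.006]
shift [ 0.003  -0.001   0.0359] turn [ 0.0005  0.0019 -0.0021] mm 28.9
top 0.085 26 [0.6083 0.6322] [-0.1086 -0.0906]
top 0.1 27 [0.6082 0.6311] [-0.109  -0.0898]
top 0.115 36 [0.6076 0.6344] [-0.1089 -0.089 ]
top 0.13 28 [0.6071 0.6314] [-0.1079 -0.0885]
top 0.145 39 [0.6071 0.6336] [-0.1532 -0.0878]
top 0.16 27 [0.6077 0.6311] [-0.1041 -0.0875]
top 0.175 31 [0.6069 0.6497] [-0.1414 -0.0856]
scene 0.07 10 [0.6262 0.6615] [-0.1508 -0.1083]
scene 0.085 66 [0.6432 0.6613] [-0.1348 -0.0907]
scene 0.1 75 [0.6441 0.6618] [-0.1359 -0.0893]
scene 0.115 86 [0.6446 0.6617] [-0.1373 -0.0885]
scene 0.13 79 [0.6406 0.6633] [-0.1381 -0.0871]
scene 0.145 69 [0.6397 0.6639] [-0.124  -0.0861]
scene 0.16 77 [0.6385 0.6637] [-0.132  -0.0851]
scene 0.175 66 [0.6414 0.6663] [-0.1368 -0.086 ]
```

View pics/c3.png

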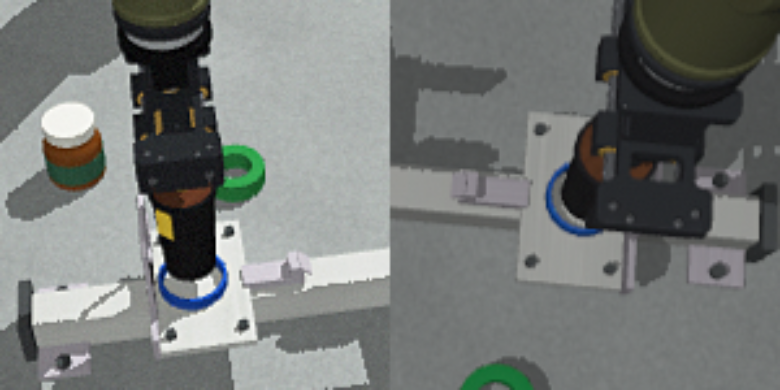

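The pot foot is centred over the ring in both views, within about 2 mm. I'll lower it.

>>> apply_moves --series '[{"x":0.002,"y":0,"z":0.01,"wx":0,"wy":0.002,"wz":0,"fingers":-1},{"x":0.001,"y":0,"z":0.012,"wx":0,"wy":0,"wz":0,"fingers":-1},{"x":0,"y":0,"z":0.008,"wx":0,"wy":0,"wz":0,"fingers":-1},{"x":0,"y":0,"z":0,"wx":0,"wy":0,"wz":0,"fingers":-1}]'

```text
clock: 10.35
tool_pos: [0.6382, -0.1144, 0.1764]
eef_rot: [1.0, -0.01, 0.004, 0.001]
contact_force: [-0.4, 0.5, -1.8]
opening: 0.152
```

```bash
python3 go.py 0.6355 -0.1136 0.17
```

```text
t 10.35 pos [ 0.6382 -0.1144  0.1764] F [-0.36  0.46 -1.77] open 0.152
q [ 0.33  0.81 -0.42  1.55  0.4   0.86 -0.26] axes z [ 0.007 -0.002 -1.   ] x [ 1.    -0.021  0.007]
shift [-0.0035 -0.0009  0.0079] turn [ 0.0005 -0.0023 -0.0022] mm 7.0
```

>>> apply_moves --series '[{"x":-0.003,"y":0,"z":0.003,"wx":0,"wy":-0.002,"wz":0,"fingers":-1},{"x":0,"y":0,"z":0.003,"wx":0,"wy":0,"wz":0,"fingers":-1},{"x":0,"y":0,"z":0,"wx":0,"wy":0,"wz":0,"fingers":-1}]'

```text
clock: 10.72
tool_pos: [0.636, -0.1143, 0.1716]
eef_rot: [1.0, -0.01, 0.001, 0.001]
contact_force: [-0.0, 0.2, -2.1]
opening: 0.147
```

```bash
python3 go.py 0.6355 -0.1136 0.17
```

```text
t 10.72 pos [ 0.636  -0.1143  0.1716] F [-0.01  0.19 -2.14] open 0.147
q [ 0.33  0.82 -0.42  1.55  0.41  0.85 -0.26] axes z [ 0.001 -0.002 -1.   ] x [ 1.    -0.021  0.001]
shift [-0.0006 -0.0008  0.002 ] turn [ 0.0005 -0.0004 -0.0022] mm 1.8
```

>>> apply_moves --series '[{"x":0,"y":0,"z":0.003,"wx":0,"wy":0,"wz":0,"fingers":-1},{"x":0,"y":0,"z":0,"wx":0,"wy":0,"wz":0,"fingers":-1}]'

```text
clock: 10.98
tool_pos: [0.6367, -0.1143, 0.1699]
eef_rot: [1.0, -0.011, 0.002, 0.001]
contact_force: [0.0, -0.6, -2.9]
opening: 0.145
```

```bash
python3 go.py 0.6355 -0.1136 0.17
```

```text
t 10.97 pos [ 0.6367 -0.1143  0.1699] F [ 0.   -0.62 -2.95] open 0.145
q [ 0.33  0.82 -0.42  1.56  0.41  0.85 -0.26] axes z [ 0.003 -0.002 -1.   ] x [ 1.    -0.021  0.003]
shift [-0.0015 -0.0008 -0.0001] turn [ 0.0006 -0.001  -0.0023] mm 1.4
```

>>> apply_moves --series '[{"x":-0.001,"y":0,"z":0.003,"wx":0,"wy":-0.001,"wz":0,"fingers":-1},{"x":0,"y":0,"z":0,"wx":0,"wy":0,"wz":0,"fingers":-1}]'

```text
clock: 11.22
tool_pos: [0.6374, -0.1143, 0.1702]
eef_rot: [1.0, -0.011, 0.002, 0.001]
contact_force: [0.4, 0.5, -1.8]
opening: 0.151
```

```bash
python3 go.py 0.6355 -0.1136 0.17
```

```text
t 11.22 pos [ 0.6374 -0.1143  0.1702] F [ 0.36  0.53 -1.81] open 0.151
q [ 0.32  0.82 -0.42  1.55  0.41  0.85 -0.27] axes z [ 0.004 -0.002 -1.   ] x [ 1.    -0.021  0.004]
shift [-0.0024 -0.0008  0.0002] turn [ 0.0008 -0.0013 -0.0024] mm 2.1
```

>>> apply_moves --series '[{"x":-0.002,"y":0,"z":0.004,"wx":0,"wy":-0.001,"wz":0,"fingers":-1},{"x":0,"y":0,"z":0,"wx":0,"wy":0,"wz":0,"fingers":-1}]'

```text
clock: 11.48
tool_pos: [0.6381, -0.1144, 0.1701]
eef_rot: [1.0, -0.011, 0.003, 0.002]
contact_force: [-1.2, -0.1, -2.0]
opening: 0.146
```

```bash
python3 go.py 0.6355 -0.1136 0.17;  python3 - <<'E' 2>/dev/null
from h import *
for n in('top','scene'):
    im,d,T=snap(n,n+'4.png');P=cloud(d,T)
    r,g,b=[im[...,i].astype(int) for i in range(3)]
    k=(P[...,2]>.065)&(P[...,2]<.18)&(P[...,0]>.57)&(P[...,0]<.7)&(P[...,1]<-.05)&(P[...,1]>-.17)&(g<70)
    q=P[k]
    for z in np.arange(.07,.15,.015):
        w=q[abs(q[:,2]-z)<.0075]
        if len(w)>3:print(n,z.round(3),len(w),np.percentile(w[:,0],[2,98]).round(4),np.percentile(w[:,1],[2,98]).round(4))
a=cv2.imread('pics/scene4.png')[150:300,200:350];c=cv2.imread('pics/top4.png')[90:240,320:470]
cv2.imwrite('pics/c4.png',cv2.resize(np.hstack([a,c]),None,fx=2.6,fy=2.6))
E
```

```text
t 11.47 pos [ 0.6381 -0.1144  0.1701] F [-1.18 -0.14 -1.98] open 0.146
q [ 0.32  0.82 -0.41  1.55  0.41  0.85 -0.27] axes z [ 0.007 -0.003 -1.   ] x [ 1.    -0.022  0.007]
shift [-0.0033 -0.0009  0.0001] turn [ 0.001  -0.0022 -0.0026] mm 2.7
top 0.07 21 [0.6145 0.6382] [-0.1086 -0.09  ]
top 0.085 27 [0.6137 0.6441] [-0.1089 -0.0897]
top 0.1 26 [0.6133 0.639 ] [-0.1059 -0.0891]
top 0.115 29 [0.6141 0.6399] [-0.1035 -0.0883]
top 0.13 26 [0.613  0.6348] [-0.1024 -0.088 ]
top 0.145 98 [0.6117 0.6533] [-0.1398 -0.0843]
scene 0.07 75 [0.6304 0.667 ] [-0.1504 -0.0893]
scene 0.085 78 [0.6466 0.6661] [-0.1365 -0.0881]
scene 0.1 84 [0.6442 0.6679] [-0.1367 -0.0869]
scene 0.115 58 [0.653  0.6691] [-0.1244 -0.0895]
scene 0.13 61 [0.6523 0.6729] [-0.1452 -0.0883]
scene 0.145 145 [0.646  0.6707] [-0.1394 -0.0875]
```

View pics/c4.png

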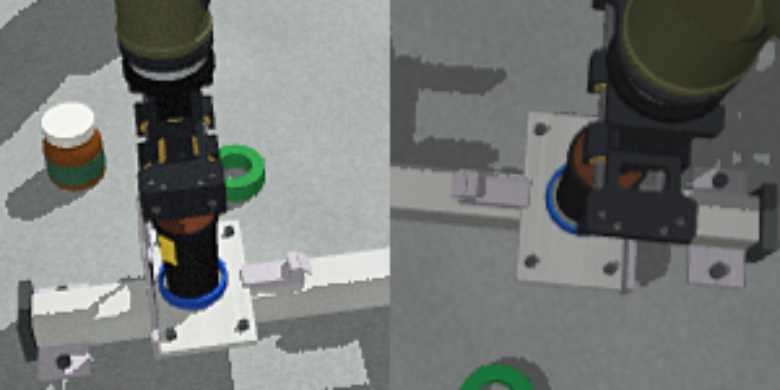

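>>> apply_moves --series '[{"x":-0.003,"y":0,"z":0.005,"wx":0,"wy":-0.002,"wz":0,"fingers":-1}]'

```text
clock: 11.7
tool_pos: [0.639, -0.1145, 0.1695]
eef_rot: [1.0, -0.011, 0.004, 0.002]
contact_force: [-2.8, -0.6, 33.5]
opening: 0.15
```

```bash
python3 go.py 0.6355 -0.1136 0.17
```

```text
t 11.7 pos [ 0.639  -0.1145  0.1695] F [-2.83 -0.59 33.52] open 0.15
q [ 0.32  0.82 -0.41  1.55  0.41  0.84 -0.27] axes z [ 0.008 -0.004 -1.   ] x [ 1.    -0.023  0.008]
shift [-0.0044 -0.001  -0.0006] turn [ 0.0011 -0.0026 -0.0027] mm 3.6
```

It is firmly seated: Fz rose to 33 N at the expected height. I'll relieve the load and release.

>>> apply_moves --series '[{"x":0,"y":0,"z":0,"wx":0,"wy":0,"wz":0,"fingers":-1},{"x":0,"y":0,"z":0,"wx":0,"wy":0,"wz":0,"fingers":0.3},{"x":0,"y":0,"z":0,"wx":0,"wy":0,"wz":0,"fingers":0.3},{"x":0,"y":0,"z":0,"wx":0,"wy":0,"wz":0,"fingers":0.3},{"x":0,"y":0,"z":0,"wx":0,"wy":0,"wz":0,"fingers":0.3},{"x":0,"y":0,"z":0,"wx":0,"wy":0,"wz":0,"fingers":0.3}]'

```text
clock: 12.45
tool_pos: [0.6383, -0.1145, 0.1681]
eef_rot: [1.0, -0.011, 0.003, 0.002]
contact_force: [-0.7, 0.5, 0.1]
opening: 0.649
```

>>> apply_moves --series '[{"x":-0.003,"y":0,"z":-0.02,"wx":0,"wy":-0.002,"wz":0,"fingers":0.3},{"x":0,"y":0,"z":-0.04,"wx":0,"wy":0,"wz":0,"fingers":0.3},{"x":0,"y":0,"z":-0.05,"wx":0,"wy":0,"wz":0,"fingers":0.3},{"x":0,"y":0,"z":-0.04,"wx":0,"wy":0,"wz":0,"fingers":0.3},{"x":0,"y":0,"z":0,"wx":0,"wy":0,"wz":0,"fingers":0.3}]'

```text
clock: 13.08
tool_pos: [0.6359, -0.1135, 0.296]
eef_rot: [1.0, -0.011, 0.001, 0.001]
contact_force: [-0.0, -0.7, -0.6]
opening: 0.648
```

```bash
python3 go.py 0.636 -0.28 0.28
```

```text
t 13.07 pos [ 0.6359 -0.1135  0.296 ] F [-0.05 -0.72 -0.59] open 0.648
q [ 0.35  0.69 -0.47  1.42  0.33  1.11 -0.19] axes z [ 0.001 -0.003 -1.   ] x [ 1.    -0.022  0.001]
shift [0.0046 0.208  0.0206] turn [ 0.0008 -0.0004 -0.0026] mm 167.3
```

>>> apply_moves --series '[{"x":0,"y":0.04,"z":0,"wx":0,"wy":0,"wz":0,"fingers":-1},{"x":0,"y":0.06,"z":0,"wx":0,"wy":0,"wz":0,"fingers":-1},{"x":0,"y":0.06,"z":0,"wx":0,"wy":0,"wz":0,"fingers":-1},{"x":0,"y":0.05,"z":0,"wx":0.02,"wy":0,"wz":0,"fingers":-1},{"x":0,"y":0,"z":0,"wx":0.05,"wy":0,"wz":0,"fingers":-1},{"x":0,"y":0,"z":0,"wx":0.05,"wy":0,"wz":0,"fingers":-1},{"x":0,"y":0,"z":0,"wx":0.05,"wy":0,"wz":0,"fingers":-1},{"x":0,"y":0,"z":0,"wx":0,"wy":0,"wz":0,"fingers":-1}]'

```text
clock: 14.08
tool_pos: [0.6295, -0.2836, 0.2915]
eef_rot: [0.962, -0.008, -0.001, -0.272]
contact_force: [0.3, -0.3, -0.8]
opening: 0.006
```

```bash
python3 go.py 0.635 -0.20 0.054 35; python3 - <<'E' 2>/dev/null
from h import *
for n in('top','scene'):
    im,d,T=snap(n,n+'5.png');P=cloud(d,T)
    r,g,b=[im[...,i].astype(int) for i in range(3)]
    k=(r>140)&(g>110)&(b<80)&(P[...,2]>.19)&(P[...,2]<.23)&(P[...,1]<0)&(P[...,0]>.55)
    q=P[k];print(n,'tip',len(q),np.median(q,0).round(4),q.min(0).round(4),q.max(0).round(4))
    k=(P[...,2]>.03)&(P[...,2]<.12)&(P[...,0]>.6)&(P[...,0]<.67)&(P[...,1]<-.235)&(P[...,1]>-.3)
    q=P[k]; print('cap',len(q),q.max(0).round(3),np.percentile(q[:,2],[50,95]).round(3),q[q[:,2]>.045].min(0).round(3) if (q[:,2]>.045).any() else '')
    k=(b>120)&(r<70)&(b>g+40)&(P[...,2]>.054)&(P[...,2]<.07)&(P[...,0]>.57)&(P[...,0]<.7)&(P[...,1]<0)&(P[...,1]>-.17)
    q=P[k];print('nest',len(q),q.min(0).round(4),q.max(0).round(4))
a=cv2.imread('pics/scene5.png')[120:300,180:380];c=cv2.imread('pics/top5.png')[70:250,320:520]
cv2.imwrite('pics/c5.png',cv2.resize(np.hstack([a,c]),None,fx=2,fy=2))
E
```

```text
t 14.07 pos [ 0.6295 -0.2836  0.2915] F [ 0.32 -0.25 -0.79] open 0.006
q [ 0.8   0.98 -0.65  0.97  0.01  1.5   0.32] axes z [ 0.003  0.523 -0.852] x [ 1.    -0.015 -0.006]
shift [0.0071 0.0662 0.3076] turn [ 0.0191  0.0014 -0.0014] mm 251.8
top tip 46 [ 0.6391 -0.1151  0.2174] [ 0.6323 -0.1215  0.2154] [ 0.6467 -0.1083  0.2192]
cap 496 [ 0.664 -0.235  0.052] [0.041 0.051] [ 0.603 -0.283  0.045]
nest 60 [ 0.6036 -0.1447  0.0577] [ 0.6581 -0.0834  0.0641]
scene tip 33 [ 0.6446 -0.1134  0.2143] [ 0.6362 -0.1193  0.2071] [ 0.6501 -0.107   0.2181]
cap 323 [ 0.666 -0.235  0.052] [0.039 0.05 ] [ 0.604 -0.279  0.045]
nest 81 [ 0.6193 -0.1443  0.0542] [ 0.6726 -0.0806  0.0645]
```

View pics/c5.png

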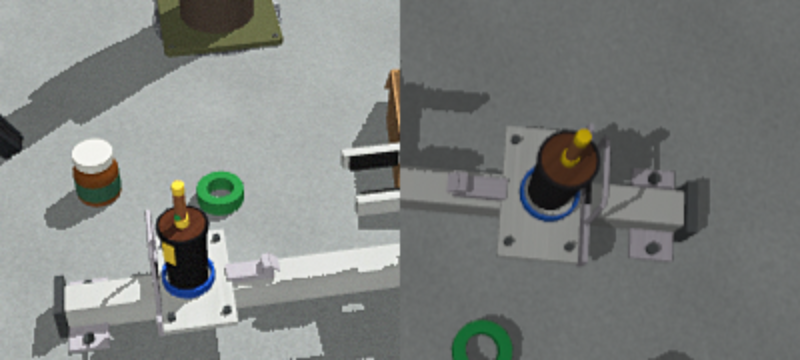

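The plant stands upright in the nest: in the right panel the tip is at (582,137) and the ring at (548,192). The tip is at z 0.217 and about 3 mm off the nest centre. Next I'll bring the leaned, closed gripper down behind the push plate.

>>> apply_moves --series '[{"x":0.001,"y":0.006,"z":0.03,"wx":0.019,"wy":0,"wz":0,"fingers":-1},{"x":0.001,"y":0.006,"z":0.05,"wx":0,"wy":0,"wz":0,"fingers":-1},{"x":0.001,"y":0.006,"z":0.05,"wx":0,"wy":0,"wz":0,"fingers":-1},{"x":0.001,"y":0.006,"z":0.05,"wx":0,"wy":0,"wz":0,"fingers":-1},{"x":0.001,"y":0.006,"z":0.05,"wx":0,"wy":0,"wz":0,"fingers":-1},{"x":0,"y":0,"z":0.02,"wx":0,"wy":0,"wz":0,"fingers":-1},{"x":0,"y":0,"z":0,"wx":0,"wy":0,"wz":0,"fingers":-1}]'

```text
clock: 15.05
tool_pos: [0.641, -0.1663, 0.1245]
eef_rot: [0.956, 0.011, 0.004, -0.293]
contact_force: [0.4, 0.2, 1.0]
opening: 0.006
```

```bash
python3 go.py 0.635 -0.195 0.053 35
```

```text
t 15.05 pos [ 0.641  -0.1663  0.1245] F [0.44 0.22 1.03] open 0.006
q [ 0.73  1.1  -0.67  1.3   0.03  1.05  0.33] axes z [ 0.001  0.56  -0.829] x [1.    0.02  0.015]
shift [-0.0096  0.0796  0.0539] turn [0.0052 0.0022 0.0114] mm 77.3
```

>>> apply_moves --series '[{"x":-0.005,"y":0.035,"z":-0.024,"wx":0,"wy":0,"wz":0.005,"fingers":-1},{"x":-0.004,"y":0.01,"z":0,"wx":0.004,"wy":0.001,"wz":0.005,"fingers":-1},{"x":0,"y":0,"z":0,"wx":0,"wy":0,"wz":0,"fingers":-1}]'

```text
clock: 15.42
tool_pos: [0.6367, -0.2042, 0.1251]
eef_rot: [0.955, -0.001, 0.003, -0.298]
contact_force: [0.2, 0.4, -1.1]
opening: 0.005
```

```bash
python3 go.py 0.635 -0.195 0.053 35
```

```text
t 15.43 pos [ 0.6367 -0.2042  0.1251] F [ 0.21  0.35 -1.08] open 0.005
q [ 0.77  1.12 -0.66  1.24  0.03  1.12  0.35] axes z [ 0.006  0.568 -0.823] x [ 1.    -0.003  0.005]
shift [-0.0026  0.0418  0.0807] turn [0.0021 0.0006 0.0038] mm 72.7
```

>>> apply_moves --series '[{"x":-0.001,"y":0.011,"z":0.016,"wx":0.001,"wy":0,"wz":0.003,"fingers":-1},{"x":-0.001,"y":0.011,"z":0.016,"wx":0,"wy":0,"wz":0,"fingers":-1},{"x":0,"y":0.011,"z":0.016,"wx":0,"wy":0,"wz":0,"fingers":-1},{"x":0,"y":0.01,"z":0.016,"wx":0,"wy":0,"wz":0,"fingers":-1},{"x":0,"y":0,"z":0,"wx":0,"wy":0,"wz":0,"fingers":-1}]'

```text
clock: 16.05
tool_pos: [0.6344, -0.1994, 0.0585]
eef_rot: [0.954, -0.004, -0.0, -0.3]
contact_force: [0.5, 0.3, 0.3]
opening: 0.009
```

```bash
python3 go.py 0.635 -0.185 0.053 35
```

```text
t 16.05 pos [ 0.6344 -0.1994  0.0585] F [0.48 0.27 0.32] open 0.009
q [ 0.76  1.21 -0.65  1.26  0.05  1.04  0.37] axes z [ 0.002  0.573 -0.819] x [ 1.    -0.007 -0.002]
shift [ 0.0006 -0.0108  0.0159] turn [0.0002 0.0018 0.0013] mm 15.4
```

>>> apply_moves --series '[{"x":0,"y":-0.006,"z":0.014,"wx":0,"wy":0.002,"wz":0.001,"fingers":-1},{"x":0,"y":-0.004,"z":0.002,"wx":0,"wy":0,"wz":0,"fingers":-1},{"x":0,"y":0,"z":0,"wx":0,"wy":0,"wz":0,"fingers":-1}]'

```text
clock: 16.42
tool_pos: [0.6356, -0.1855, 0.0532]
eef_rot: [0.954, -0.006, 0.004, -0.3]
contact_force: [-0.5, 1.0, 0.3]
opening: 0.005
```

```bash
python3 go.py 0.635 -0.165 0.052 35; python3 - <<'E'
import cv2
from h import *
snap('wrist','w2.png');im,d,T=snap('scene')
a=cv2.imread('pics/w2.png');b=im[120:320,180:500,::-1]
cv2.imwrite('pics/c6.png',np.vstack([cv2.resize(a,(480,300)),cv2.resize(b,(480,300))]))
E
```

```text
t 16.43 pos [ 0.6356 -0.1855  0.0532] F [-0.49  0.98  0.32] open 0.005
q [ 0.75  1.21 -0.65  1.29  0.05  0.99  0.36] axes z [ 0.011  0.573 -0.819] x [ 1.    -0.014  0.003]
shift [-0.0011 -0.0201  0.0159] turn [ 0.0002 -0.0009  0.0004] mm 20.5
```

View pics/c6.png

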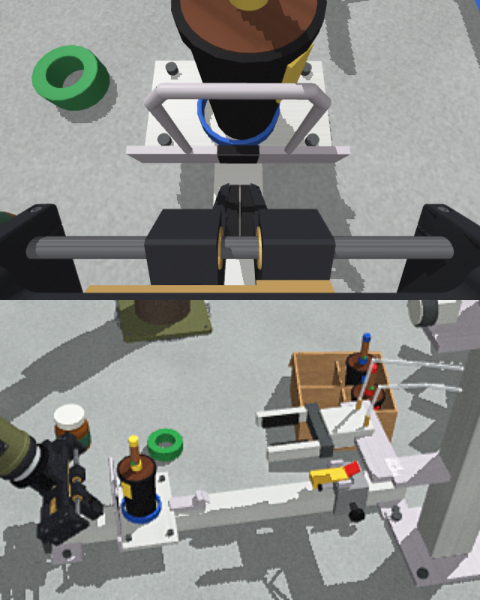

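The wrist view shows the black push mark at (239,153) straight ahead of the closed fingers at (240,190). The hoop is clear, so I'll approach and push gently.

>>> apply_moves --series '[{"x":0,"y":-0.006,"z":0.0045,"wx":0,"wy":0,"wz":0,"fingers":-1},{"x":0,"y":-0.006,"z":0.0045,"wx":0,"wy":0,"wz":0,"fingers":-1},{"x":0,"y":-0.005,"z":0.0035,"wx":0,"wy":0,"wz":0,"fingers":-1},{"x":0,"y":-0.005,"z":0.0035,"wx":0,"wy":0,"wz":0,"fingers":-1},{"x":0,"y":-0.005,"z":0.0035,"wx":0,"wy":0,"wz":0,"fingers":-1}]'

```text
clock: 17.15
tool_pos: [0.6368, -0.1611, 0.0528]
eef_rot: [0.955, -0.008, 0.005, -0.298]
contact_force: [0.4, -4.8, 1.5]
opening: 0.006
```

```bash
python3 go.py 0.638 0.0 0.052 35
```

```text
t 17.15 pos [ 0.6368 -0.1611  0.0528] F [ 0.41 -4.77  1.46] open 0.006
q [ 0.73  1.19 -0.65  1.34  0.04  0.94  0.34] axes z [ 0.014  0.568 -0.823] x [ 1.    -0.018  0.005]
shift [-0.0022 -0.1651  0.1153] turn [ 0.0019 -0.0021 -0.0001] mm 161.1
```

>>> apply_moves --series '[{"x":-0.0005,"y":-0.0075,"z":0.0055,"wx":0.001,"wy":-0.001,"wz":0,"fingers":-1},{"x":-0.0005,"y":-0.0085,"z":0.006,"wx":0.001,"wy":-0.001,"wz":0,"fingers":-1},{"x":0,"y":-0.0085,"z":0.006,"wx":0,"wy":0,"wz":0,"fingers":-1},{"x":0,"y":-0.0085,"z":0.006,"wx":0,"wy":0,"wz":0,"fingers":-1},{"x":0,"y":-0.0085,"z":0.006,"wx":0,"wy":0,"wz":0,"fingers":-1},{"x":0,"y":-0.0085,"z":0.006,"wx":0,"wy":0,"wz":0,"fingers":-1}]'

```text
clock: 17.9
tool_pos: [0.6373, -0.1109, 0.0522]
eef_rot: [0.954, -0.008, 0.003, -0.3]
contact_force: [-0.6, -3.5, 1.3]
opening: 0.003
```

```bash
python3 go.py 0.638 0.0 0.052 35
```

```text
t 17.9 pos [ 0.6373 -0.1109  0.0522] F [-0.61 -3.53  1.33] open 0.003
q [ 0.68  1.18 -0.66  1.41  0.03  0.85  0.29] axes z [ 0.01   0.572 -0.82 ] x [ 1.    -0.016  0.001]
shift [-0.0014 -0.1136  0.0795] turn [ 0.0007 -0.0007 -0.0005] mm 110.9
```

>>> apply_moves --series '[{"x":-0.0003,"y":-0.0085,"z":0.006,"wx":0,"wy":0,"wz":0,"fingers":-1},{"x":-0.0003,"y":-0.0085,"z":0.006,"wx":0,"wy":0,"wz":0,"fingers":-1},{"x":0,"y":-0.0085,"z":0.006,"wx":0,"wy":0,"wz":0,"fingers":-1},{"x":0,"y":-0.0085,"z":0.006,"wx":0,"wy":0,"wz":0,"fingers":-1},{"x":0,"y":-0.0085,"z":0.006,"wx":0,"wy":0,"wz":0,"fingers":-1},{"x":0,"y":-0.0085,"z":0.006,"wx":0,"wy":0,"wz":0,"fingers":-1},{"x":0,"y":-0.0085,"z":0.006,"wx":0,"wy":0,"wz":0,"fingers":-1},{"x":0,"y":-0.0085,"z":0.006,"wx":0,"wy":0,"wz":0,"fingers":-1}]'

```text
clock: 18.9
tool_pos: [0.6376, -0.0394, 0.0518]
eef_rot: [0.954, -0.008, 0.003, -0.3]
contact_force: [0.1, -3.7, 1.0]
opening: 0.007
```

```bash
python3 go.py 0.638 0.0 0.052 35; python3 - <<'E' 2>/dev/null
from h import *
for n in('top','scene'):
    im,d,T=snap(n,n+'7.png');P=cloud(d,T)
    r,g,b=[im[...,i].astype(int) for i in range(3)]
    k=(r>140)&(g>110)&(b<80)&(P[...,2]>.19)&(P[...,2]<.23)&(P[...,1]<.1)&(P[...,0]>.55)
    q=P[k];print(n,'tip',len(q),np.median(q,0).round(4))
    # along-rail profile near centre line
    c=.6365+.0135*P[...,1]
    for y in np.arange(.02,.24,.01):
        k=(abs(P[...,0]-c)<.008)&(abs(P[...,1]-y)<.005)
        z=P[k][:,2]
        if len(z)>2:print(y.round(3),np.median(z).round(3),end='; ')
    print()
E
python3 -c "
import cv2
a=cv2.imread('pics/scene7.png')[130:290,240:460];cv2.imwrite('pics/c7.png',cv2.resize(a,None,fx=3,fy=3))"
```

```text
t 18.9 pos [ 0.6376 -0.0394  0.0518] F [ 0.11 -3.73  0.96] open 0.007
q [ 0.6   1.16 -0.66  1.51  0.01  0.73  0.22] axes z [ 0.01   0.572 -0.82 ] x [ 1.    -0.016  0.   ]
shift [-0.0003 -0.0405  0.0279] turn [ 0.0006 -0.0005 -0.0006] mm 39.4
top tip 43 [0.6402 0.0108 0.2173]
0.02 0.154; 0.03 0.152; 0.04 0.079; 0.05 0.047; 0.06 0.05; 0.07 0.051; 0.08 0.051; 0.09 0.051; 0.1 0.05; 0.13 0.039; 0.14 0.039; 0.15 0.039; 0.16 0.038; 0.17 0.194; 0.18 0.197; 0.19 0.201; 0.2 0.202; 0.21 0.202; 0.22 0.201; 0.23 0.201; 
scene tip 27 [0.6473 0.0143 0.2124]
0.02 0.152; 0.03 0.151; 0.04 0.149; 0.05 0.047; 0.06 0.046; 0.07 0.049; 0.08 0.05; 0.09 0.05; 0.1 0.05; 0.11 0.052; 0.12 0.062; 0.13 0.039; 0.14 0.038; 0.15 0.038; 0.16 0.038; 0.17 0.041; 0.18 0.064; 0.19 0.072; 0.2 0.073; 0.21 0.073; 0.22 0.073; 0.23 0.075;
```

View pics/c7.png

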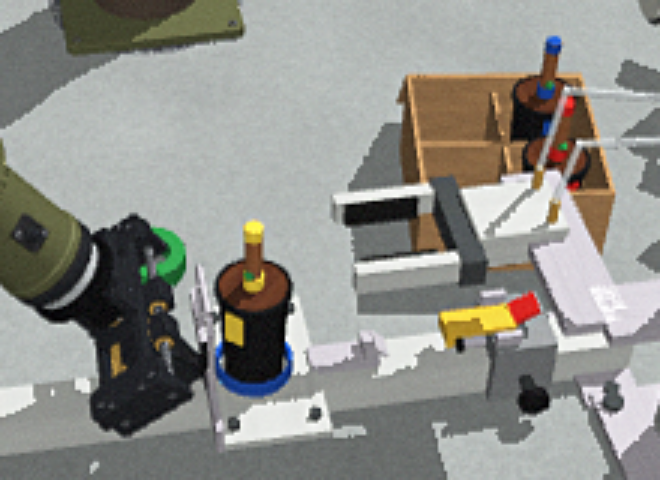

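The crop shows the plant upright at (253,270) and the carriage on the rail with its lug at (372,347). The pawl nose is at (445,325), about 60 mm ahead.

>>> apply_moves --series '[{"x":0,"y":-0.0072,"z":0.005,"wx":0,"wy":0,"wz":0,"fingers":-1},{"x":0,"y":-0.0072,"z":0.005,"wx":0,"wy":0,"wz":0,"fingers":-1},{"x":0,"y":-0.0072,"z":0.005,"wx":0,"wy":0,"wz":0,"fingers":-1},{"x":0,"y":-0.0072,"z":0.005,"wx":0,"wy":0,"wz":0,"fingers":-1},{"x":0,"y":-0.0072,"z":0.005,"wx":0,"wy":0,"wz":0,"fingers":-1},{"x":0,"y":-0.005,"z":0.0035,"wx":0,"wy":0,"wz":0,"fingers":-1}]'

```text
clock: 19.75
tool_pos: [0.6377, 0.0035, 0.0516]
eef_rot: [0.954, -0.007, 0.002, -0.3]
contact_force: [-0.4, -3.9, 0.6]
opening: 0.003
```

```bash
python3 go.py 0.638 0.03 0.052 35
```

```text
t 19.75 pos [0.6377 0.0035 0.0516] F [-0.37 -3.89  0.57] open 0.003
q [ 0.54  1.15 -0.66  1.55 -0.    0.66  0.18] axes z [ 0.008  0.572 -0.82 ] x [ 1.    -0.015 -0.001]
shift [-0.0002 -0.0274  0.0186] turn [ 0.0005 -0.     -0.0005] mm 26.5
```

>>> apply_moves --series '[{"x":0,"y":-0.004,"z":0.003,"wx":0,"wy":0,"wz":0,"fingers":-1},{"x":0,"y":-0.004,"z":0.003,"wx":0,"wy":0,"wz":0,"fingers":-1},{"x":0,"y":-0.004,"z":0.003,"wx":0,"wy":0,"wz":0,"fingers":-1},{"x":0,"y":-0.004,"z":0.003,"wx":0,"wy":0,"wz":0,"fingers":-1},{"x":0,"y":-0.004,"z":0.003,"wx":0,"wy":0,"wz":0,"fingers":-1}]'

```text
clock: 20.38
tool_pos: [0.6386, 0.0228, 0.0506]
eef_rot: [0.954, -0.008, 0.003, -0.299]
contact_force: [-0.7, -9.2, 3.1]
opening: 0.005
```

>>> apply_moves --series '[{"x":0,"y":-0.004,"z":0.0027,"wx":0,"wy":0,"wz":0,"fingers":-1},{"x":0,"y":-0.004,"z":0.0027,"wx":0,"wy":0,"wz":0,"fingers":-1}]'

```text
clock: 20.62
tool_pos: [0.6391, 0.0286, 0.0502]
eef_rot: [0.955, -0.009, 0.003, -0.297]
contact_force: [-0.7, -7.9, 1.4]
opening: 0.003
```

```bash
python3 go.py 0.638 0.03 0.052 35
```

```text
t 20.62 pos [0.6391 0.0286 0.0502] F [-0.71 -7.91  1.43] open 0.003
q [ 0.51  1.14 -0.66  1.57 -0.01  0.62  0.15] axes z [ 0.011  0.568 -0.823] x [ 1.    -0.019  0.001]
shift [-0.0015 -0.0027 -0.0009] turn [ 0.0022 -0.0011 -0.0013] mm 2.6
```

>>> apply_moves --series '[{"x":-0.0005,"y":-0.004,"z":0.002,"wx":0.001,"wy":-0.001,"wz":0,"fingers":-1}]'

```text
clock: 20.75
tool_pos: [0.6392, 0.0303, 0.0501]
eef_rot: [0.955, -0.009, 0.002, -0.298]
contact_force: [0.5, -8.1, 2.5]
opening: 0.006
```

>>> apply_moves --series '[{"x":-0.0005,"y":-0.004,"z":0.002,"wx":0.001,"wy":0,"wz":0,"fingers":-1}]'

```text
clock: 20.88
tool_pos: [0.6394, 0.0316, 0.05]
eef_rot: [0.955, -0.01, 0.003, -0.298]
contact_force: [-0.3, -10.0, 2.9]
opening: 0.006
```

```bash
python3 go.py 0.638 0.05 0.052 35; python3 - <<'E' 2>/dev/null
from h import *
im,d,T=snap('scene','s8.png');P=cloud(d,T)
r,g,b=[im[...,i].astype(int) for i in range(3)]
k=(r>140)&(g>110)&(b<80)&(P[...,2]>.04)&(P[...,2]<.1)&(P[...,1]>.15)&(P[...,0]>.6)
q=P[k]
for y in np.arange(.17,.25,.01):
    w=q[abs(q[:,1]-y)<.005]
    if len(w):print(y.round(2),len(w),np.percentile(w[:,2],[10,50,90]).round(4))
a=cv2.imread('pics/s8.png')[150:270,290:450];cv2.imwrite('pics/c8.png',cv2.resize(a,None,fx=4,fy=4))
E
```

```text
t 20.88 pos [0.6394 0.0316 0.05  ] F [ -0.34 -10.01   2.92] open 0.006
q [ 0.5   1.14 -0.66  1.58 -0.01  0.62  0.15] axes z [ 0.011  0.568 -0.823] x [ 1.    -0.021 -0.001]
shift [-0.0022 -0.0203  0.011 ] turn [ 0.0021 -0.0011 -0.0019] mm 18.6
0.18 13 [0.0698 0.0773 0.082 ]
0.19 36 [0.0748 0.0795 0.0819]
0.2 29 [0.076  0.0784 0.0805]
0.21 35 [0.0722 0.0761 0.0785]
0.22 32 [0.0733 0.0753 0.077 ]
0.23 31 [0.0705 0.0731 0.076 ]
0.24 21 [0.0685 0.0722 0.0735]
```

View pics/c8.png

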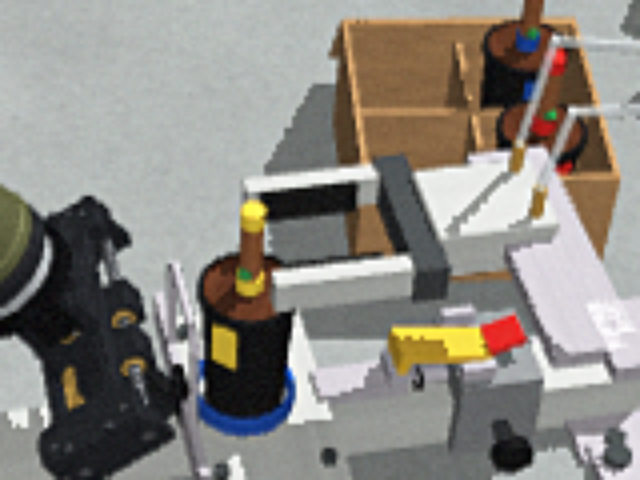

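The pawl is lifted, with its nose at (398,345) up about 7 mm as the lug passes beneath. The stem is entering the fork and the force is about 10 N, so I'll continue gently.

>>> apply_moves --series '[{"x":-0.0005,"y":-0.0045,"z":0.0025,"wx":0.001,"wy":-0.001,"wz":0,"fingers":-1},{"x":-0.0005,"y":-0.0045,"z":0.0025,"wx":0.001,"wy":0,"wz":0,"fingers":-1}]'

```text
clock: 21.18
tool_pos: [0.6398, 0.0346, 0.0496]
eef_rot: [0.955, -0.012, 0.003, -0.297]
contact_force: [-0.5, -8.5, 2.5]
opening: 0.009
```

>>> apply_moves --series '[{"x":-0.0005,"y":-0.005,"z":0.003,"wx":0.001,"wy":-0.001,"wz":0,"fingers":-1},{"x":-0.0005,"y":-0.005,"z":0.003,"wx":0.001,"wy":0,"wz":0,"fingers":-1}]'

```text
clock: 21.42
tool_pos: [0.6403, 0.0388, 0.0489]
eef_rot: [0.955, -0.013, 0.003, -0.297]
contact_force: [-1.0, -10.9, 3.2]
opening: 0.003
```

```bash
cat > pawl.py <<'E'
from h import *
im,d,T=snap('scene','s9.png');P=cloud(d,T)
r,g,b=[im[...,i].astype(int) for i in range(3)]
y_=(r>140)&(g>110)&(b<80)
q=P[y_&(P[...,2]>.04)&(P[...,2]<.1)&(P[...,1]>.15)&(P[...,0]>.6)]
for y in(.18,.19,.2,.21,.22,.23):
    w=q[abs(q[:,1]-y)<.005]
    if len(w):print(y,len(w),np.median(w[:,2]).round(4),end='; ')
q=P[y_&(P[...,2]>.2)&(P[...,2]<.23)&(P[...,1]<.13)&(P[...,0]>.6)];print('tip',np.median(q,0).round(4))
k=(b>120)&(r<70)&(b>g+40)&(P[...,2]>.054)&(P[...,2]<.07)&(P[...,0]>.57)&(P[...,0]<.7)&(P[...,1]>-.17)&(P[...,1]<.17)
q=P[k];print('nest',q.min(0).round(4),q.max(0).round(4))
E
python3 go.py 0.638 0.05 0.052 35;python3 pawl.py
```

```text
t 21.43 pos [0.6403 0.0388 0.0489] F [ -1.02 -10.87   3.25] open 0.003
q [ 0.49  1.14 -0.66  1.58 -0.02  0.6   0.14] axes z [ 0.013  0.567 -0.824] x [ 1.    -0.026 -0.003]
shift [-0.0033 -0.0137  0.0047] turn [ 0.0024 -0.0016 -0.0038] mm 11.9
0.18 8 0.0783; 0.19 38 0.0799; 0.2 33 0.0789; 0.21 33 0.0763; 0.22 35 0.0748; 0.23 27 0.0732; tip [0.6508 0.0881 0.2137]
nest [0.6171 0.0623 0.054 ] [0.6748 0.1241 0.0638]
```

>>> apply_moves --series '[{"x":-0.001,"y":-0.0055,"z":0.002,"wx":0.001,"wy":-0.001,"wz":0,"fingers":-1},{"x":-0.001,"y":-0.0055,"z":0.002,"wx":0.001,"wy":0,"wz":0,"fingers":-1}]'

```text
clock: 21.72
tool_pos: [0.6402, 0.0408, 0.049]
eef_rot: [0.955, -0.015, 0.003, -0.295]
contact_force: [-0.1, -10.2, 2.1]
opening: 0.007
```

```bash
python3 go.py 0.638 0.05 0.052 35;python3 pawl.py
```

```text
t 21.73 pos [0.6402 0.0408 0.049 ] F [ -0.11 -10.18   2.11] open 0.007
q [ 0.48  1.14 -0.65  1.58 -0.02  0.6   0.13] axes z [ 0.015  0.564 -0.825] x [ 1.    -0.031 -0.003]
shift [-0.0032 -0.0116  0.0033] turn [ 0.0035 -0.0022 -0.005 ] mm 10.0
0.18 13 0.0773; 0.19 37 0.0793; 0.2 32 0.0784; 0.21 31 0.0758; 0.22 32 0.0747; 0.23 28 0.0737; tip [0.6494 0.09   0.2126]
nest [0.6337 0.0626 0.0546] [0.6748 0.1247 0.0641]
```

>>> apply_moves --series '[{"x":-0.001,"y":-0.007,"z":0.0035,"wx":0.002,"wy":-0.001,"wz":-0.003,"fingers":-1},{"x":-0.001,"y":-0.007,"z":0.0035,"wx":0.002,"wy":-0.001,"wz":-0.002,"fingers":-1}]'

```text
clock: 22.02
tool_pos: [0.6408, 0.0442, 0.0485]
eef_rot: [0.955, -0.01, 0.005, -0.296]
contact_force: [-1.5, -14.5, 3.8]
opening: 0.005
```

```bash
python3 go.py 0.638 0.05 0.052 35;python3 pawl.py
```

```text
t 22.02 pos [0.6408 0.0442 0.0485] F [ -1.54 -14.55   3.75] open 0.005
q [ 0.48  1.14 -0.66  1.58 -0.01  0.59  0.14] axes z [ 0.015  0.565 -0.825] x [ 1.    -0.021  0.003]
shift [-0.0037 -0.0084  0.0004] turn [ 0.0033 -0.0022 -0.0013] mm 7.4
0.18 22 0.0727; 0.19 38 0.0724; 0.2 34 0.0727; 0.21 34 0.0729; 0.22 38 0.0722; 0.23 30 0.0727; tip [0.65   0.0938 0.2125]
nest [0.6181 0.0668 0.0542] [0.6754 0.1278 0.0647]
```

The pawl has dropped: it is flat again at z 0.0725. I'll back off in line with the rail, then look.

>>> apply_moves --series '[{"x":0,"y":0.004,"z":-0.004,"wx":0,"wy":0,"wz":0,"fingers":-1},{"x":0,"y":0.006,"z":-0.006,"wx":0,"wy":0,"wz":0,"fingers":-1},{"x":0,"y":0.012,"z":-0.01,"wx":0,"wy":0,"wz":0,"fingers":-1},{"x":0,"y":0.02,"z":-0.016,"wx":0,"wy":0,"wz":0,"fingers":-1},{"x":0,"y":0.03,"z":-0.025,"wx":0,"wy":0,"wz":0,"fingers":-1},{"x":0,"y":0.03,"z":-0.03,"wx":0,"wy":0,"wz":0,"fingers":-1},{"x":0,"y":0.03,"z":-0.06,"wx":0,"wy":0,"wz":0,"fingers":-1},{"x":0,"y":0,"z":0,"wx":0,"wy":0,"wz":0,"fingers":-1}]'

```text
clock: 23.08
tool_pos: [0.6361, -0.1177, 0.0891]
eef_rot: [0.955, -0.01, 0.004, -0.298]
contact_force: [-0.2, 1.1, -0.6]
opening: -0.003
```

```bash
python3 go.py 0.638 0.05 0.052 35;python3 pawl.py; python3 - <<'E' 2>/dev/null
from h import *
im,d,T=snap('top','t9.png');P=cloud(d,T)
r,g,b=[im[...,i].astype(int) for i in range(3)]
q=P[(r>150)&(g>120)&(b<80)&(P[...,2]>.19)&(P[...,2]<.24)];print('top tip',np.median(q,0).round(4))
q=P[(g>100)&(r<60)&(b<110)&(P[...,2]>.005)&(P[...,2]<.05)];print('tape',np.median(q,0).round(4))
a=cv2.imread('pics/s9.png')[120:300,200:460];c=cv2.imread('pics/t9.png')[70:310,120:480]
cv2.imwrite('pics/c9.png',np.vstack([cv2.resize(a,(433,300)),cv2.resize(c,(433,289))]))
E
```

```text
t 23.07 pos [ 0.6361 -0.1177  0.0891] F [-0.17  1.1  -0.64] open -0.003
q [ 0.69  1.12 -0.67  1.41  0.02  0.9   0.27] axes z [ 0.012  0.569 -0.822] x [ 1.    -0.02   0.001]
shift [-0.002  -0.1461  0.1574] turn [ 0.0018 -0.0014 -0.0015] mm 171.8
0.18 23 0.0717; 0.19 38 0.0727; 0.2 33 0.0734; 0.21 33 0.073; 0.22 38 0.0733; 0.23 29 0.0731; tip [0.6499 0.0917 0.2133]
nest [0.6192 0.065  0.0545] [0.6777 0.1262 0.0639]
top tip [0.6421 0.0915 0.2169]
tape [ 0.4539 -0.0533  0.0232]
```

View pics/c9.png

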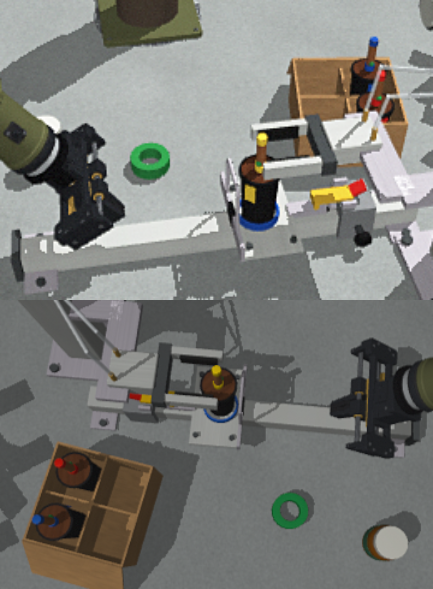

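The picture shows the plant upright in the nest between the fork jaws and the pawl flat behind the lug. The gripper is clear, and the tape, jar and other stocks are in place. I'll hand in.

```bash
python3 -c "
from plant import *
print(get_state()['contact_force']); print(finish_job())"
```

```text
[-0.53355836  1.1061943  -0.26310523]
the job is handed in; nothing more can be done
None
```

I set the yellow-banded rootstock upright in the blue nest, let go of it, and pushed the carriage along the rail until the yellow pawl latched it. I handed the job in at about 23 s of the 72 s; no verdict is reported.

**Last checks**
- **Latch:** The pawl lifted by about 7 mm as the lug passed and then lay flat again at z ≈ 0.073. After I backed off, the carriage came back about 2 mm and stayed there. I judged the latch from these two signs, since the buffer and pawl readings are not available.
- **Push force:** The highest push force I read was about 14.5 N, against the 45 N limit.
- **Plant:** It stands upright in the collar with its tip at z ≈ 0.217 (0.218 expected). The stem is about 3–4 mm from the nest centre.
- **Bystanders:** The tape roll was re-measured within about 2 mm of its start. The blue and red stocks and the wax jar look unmoved in the pictures, but I did not re-measure them.
- **Robot:** The gripper is clear of everything, with the residual force reading around 1 N, which is noise level.

**What disagreed**
- The two fixed cameras differed by 2–3 mm in x throughout, so I averaged them.
- When I checked that the pot was seated, one downward step pressed it onto the nest floor with 33 N. I relieved that before letting go.
- While pushing, the fingertip drifted about 2–3 mm sideways and 3 mm low, still on the push mark.

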